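# Unload the mirror-pair welding fixture and sort its left and right brackets

### The job

The two brackets on the welding turntable are finished, but the star knob and the red clamp strap hold them down: take off the knob and then the strap and lay both flat, side by side, in the low green-lined parts tray. Then take out the brackets and set them down flat in their sorting trays, the left-hand one in the blue tray and the right-hand one in the yellow tray. Last, put the strap back down over the stud, lying across the two nests as before, and the knob on the stud on top of it.

Things in the scene. Friction and masses are not known exactly. Their poses are not given: they have to be found in the camera images.
- turntable: Locked welding turntable, fixed, at any yaw: round dark plate 216 mm wide, its top 26 mm above the table. Origin: underside centre. On its axis a stud 10 mm thick with tapered nose, tip 48 mm above the plate, and at its foot a washer 40 mm wide, 6.5 mm high. Bracket nests at y = +75 and -75 mm between brass dowels 10 mm high, 1.5 mm play: lift brackets straight up. The strap lies along its y.
- knob: Black six-lobed star knob, 48 mm wide, 34 mm high, 40 to 80 g. Origin: underside centre; z up its bore. Starts on the strap round the stud. Slip-on: plain bore 15 mm wide, 29 mm deep, open below; lifts straight off and drops back on, no turning. Lobes, to grip at any angle, 12 to 34 mm above its underside; below them a hub 27 mm wide.
- strap: Red clamp strap 110 mm long (y), 28 mm wide (x), 14 mm thick, 0.11 to 0.21 kg, with an 18 mm hole in its middle for the stud. Origin: hole centre at the underside. Starts on the bracket tongues, underside 34 mm above the table; without brackets it rests on the washer at 32.5 mm. Grip across its width at the middle: the stud stands between the fingers, 28 mm above the strap.
- bracket_left: Left-hand light grey cast bracket, 0.11 to 0.21 kg. Origin: underside, below the upright lug; z up. L-shaped foot 8 mm thick: long arm 34 mm wide, round end with dark hole, x from -18 to +58 mm; tongue 28 mm wide to y = +34 mm, under the strap. From above, looking from lug along long arm, tongue is on the LEFT. Lug, to grip: 30 mm (x) by 14 mm thick (y), top at 51 mm; low rib toward +x.
- bracket_right: Right-hand light grey cast bracket, exact mirror image of the left-hand one, same sizes, mass and origin: long arm along +x, lug 30 mm (x) by 14 mm (y), tongue out to y = -34 mm, under the strap's other end. Seen from above, from the lug along the long arm, the tongue is on the RIGHT.
- tray_blue: Blue plastic sorting tray, for the left-hand bracket; fixed. Outside 108 mm (x) by 128 mm (y), walls 3 mm thick, rim 21 mm and floor 3 mm above the table. Origin: underside centre.
- tray_yellow: Yellow plastic sorting tray, for the right-hand bracket; fixed. Outside 108 mm (x) by 128 mm (y), walls 3 mm thick, rim 21 mm and floor 3 mm above the table. Origin: underside centre.
- parts_tray: Low flat steel parts tray with green liner, fixed. Outside 120 mm (x) by 140 mm (y), walls 3 mm thick, lip 8 mm and floor 3 mm above the table. Origin: underside centre. Room for strap and knob side by side.

How it is judged:
By the outcome, as a careful person would: the job done as asked, in the order asked, and still so for the second after the job is handed in, with the robot touching nothing.
It also fails if it takes over 136 s, if anything falls off the work surface, if the arm or the gripper's body presses on something with over 40 N, if the wrist force passes 120 N, or if a joint passes its speed limit or range.

### The arm

A 6-joint arm with a two-finger parallel gripper is mounted at the origin on a cart in front of the work surface, level with it; the furniture and walls round the work are solid. World frame = base frame: x ahead of the robot, y to its left, z up, the work surface at z = 0. Lengths are in m, angles in rad, forces in N, time in s.
With the tool pointing down it reaches from about 0.275 to 1 m from the base axis. Payload 8.4 kg.
Tool frame: the origin (TCP) lies midway between the tips of the shut fingers; the grasp point (between the pads) lies 19 mm behind it (grip_depth is the z of the grasp point in the tool frame, in m); z points along the fingers, x is the direction in which the jaws open and shut, and the axes are right-handed (so a half turn about z gives the same grasp; the last joint's range is limited). The gripper opens to 85 mm and grips with 20 to 120 N. Pads are 22 mm wide; open, the fingers measure 114 mm over their backs; the gripper's body (76 mm by 85 mm) begins 54 mm behind the grasp point. The pads swing forward as they close: fully open they stand 13 mm farther back than shut.
Start: joints at [1.333, 0.353, 1.633, -0, 1.155, -0.002], TCP at [0.146, 0.608, 0.211] pointing down, gripper open.
Joint ranges: [-2.63, 2.63], [-0.92, 2.1], [0.06, 2.66], [-1.3, 4.44], [0, 2.69], [-3.02, 3.02]. Speed limits (rad/s): [2.22, 2.22, 2.79, 3.14, 3.14, 3.14].

### API

Orientations are given as a 3x3 rotation matrix whose columns are the frame's x, y, z axes.
In Python, from workcell import sense, snapshot, hand_in, regions_of, tip_of, grip_depth gives the robot as it stands. The module is installed in compiled form; this text tells all that it offers.
- The arm moves only by the tool play_rows, never from a script. Its arguments are lists of equal length, an entry for each row: "offset": the shift along the tool's x, y, z in mm, a list of three; "twist": the turn, a rotation vector about the tool's x, y, z in rad, a list of three; "hand": the opening, from 0 (shut) to 1 (fully open). In form: {"offset": [[dx, dy, dz], ...], "twist": [[wx, wy, wz], ...], "hand": [hand, ...]}. A call has 1 to 5 rows; each row shifts and turns the pose as measured when the row begins, along the tool's axes as they then stand; what a row does not reach is not made up. A row lasts 1/10 s, in which the tool goes at most 50 mm and 8.59 degrees, less where a joint would pass 70% of its speed; a pose out of reach is approached as far as the arm can. A call is refused whole if a number of a shift passes 50 or a number of a turn 0.15, either way. A call with a gripper value outside its range is refused whole. The fingers move at their own pace and stop on an object; "grip_force" is the grip in N (left out, the last holds). Time passes only in rows, so rows that do not move let the fingers close. It gives the time, the measured TCP pose, the force and the opening at its end, in the units of the state.
- sense(): the state, without advancing time (a new reading comes with each control period).
- snapshot(name): name is "scene" or "top"; returns a dict with "image" (480x640x3 uint8, red, green, blue), "camera_matrix" (3x3 intrinsics, pixels), "world_from_camera" (4x4, takes a point from camera to world coordinates). Camera axes: x right, y down, z forward; pixel columns grow to the right and rows downward; lengths in m; the calibration is good to about 2 mm. A picture is of the moment at which its call begins. There is no depth.
- hand_in(): hands the job in, once; it reports no verdict.
Trained networks look in the newest picture that a camera, given by its name, has taken for a name from the list of things; names that differ only in an ending like _2 or _b are one class to them, and where a whole thing is asked for, a point or a joint stands for the part that bears it (a point fixed in the world has none). Each returns a list of dicts, best first, with "conf" (0 to 1); they miss things now and then, are a little off and sometimes report something else, mostly with a low value. They report only what shows in the picture. A call takes as long as a camera call.
- regions_of(camera, label): "region" (480x640 bool, what is visible of it) and "box" ([left, top, right, bottom] in pixels, round what is visible of it).
- tip_of(camera, label): "uv" ([column, row] in pixels: a listed point, or the origin of a listed thing).
The state is a dict: "time": time; "joint_pos": joint angles; "qvel": joint speeds; "effort": joint torques, N m; "ee_pos": TCP position; "ee_rot": TCP orientation; "wrist_force": force on the tool from outside, world axes, zero at the start; "torque": the same for the moment, N m; "opening": finger opening in m.
Only numpy, scipy, OpenCV 4.12 (cv2) and the standard library are available. Lean on these libraries where they do the work, as an engineer would, in place of code of your own. Each camera call takes 0.05 s, during which the arm holds its last target. There are 200 camera calls.

## Working session

There is one attempt and no reset: what is moved stays moved. The work goes in short steps, Python scripts to look and compute and a tool call to move; the robot and the scene stay as the last step left them, time stands still between calls to the robot, and variables do not carry over. Pictures are saved under pics/ and viewed, about 12 in all and at most 16, crops included, and the job is handed in when it is done.

Besides the shell and the picture viewer there is one more tool, called after "Call:" as name(argument=value, ...), one argument or row to a line, values as JSON. play_rows: Moves the arm, as the interface text tells. Its arguments: {"type":"object","properties":{"offset":{"type":"array"},"twist":{"type":"array"},"hand":{"type":"array"},"grip_force":{"type":"number"}},"required":["offset","twist","hand"]}

```bash
mkdir -p pics; cat > h.py <<'E'
import numpy as np, cv2
from workcell import *
def ray(s,uv,z):
    K=s["camera_matrix"];T=s["world_from_camera"]
    d=T[:3,:3]@np.linalg.solve(K,[uv[0],uv[1],1.]);o=T[:3,3]
    return o+d*(z-o[2])/d[2]
def save(s,n,crop=None,f=1):
    im=s["image"][...,::-1]
    if crop: im=im[crop[1]:crop[3],crop[0]:crop[2]]
    cv2.imwrite("pics/"+n,cv2.resize(im,None,fx=f,fy=f,interpolation=cv2.INTER_CUBIC))
E
python3 - <<'E'
from h import *
st=sense();print(st["ee_pos"],st["ee_rot"].round(3) if hasattr(st["ee_rot"],'round') else st["ee_rot"],grip_depth)
Z=dict(turntable=.026,knob=.034+.048,strap=.048,bracket_left=.03,bracket_right=.03,tray_blue=0,tray_yellow=0,parts_tray=0)
for c in("top","scene"):
    s=snapshot(c);save(s,c+"0.png")
    print(c,s["world_from_camera"][:3,3].round(3),s["world_from_camera"][:3,2].round(2))
    for n in Z:
        r=regions_of(c,n);t=tip_of(c,n)
        print(n,[(round(float(q["conf"]),2),np.array(q["box"]).round().tolist()) for q in r[:2]],[(round(float(q["conf"]),2),np.array(q["uv"]).round(1).tolist(),ray(s,q["uv"],{'knob':.048,'strap':.034,'bracket_left':.026,'bracket_right':.026}.get(n,0))[:2].round(4).tolist()) for q in t[:2]])
E
```

```text
[0.14588646 0.6072041  0.21023822] [[ 0.234  0.972 -0.   ]
 [ 0.972 -0.234 -0.001]
 [-0.001  0.    -1.   ]] -0.0187
top [ 0.314 -0.01   1.08 ] [ 0.16 -0.   -0.99]
turntable [(0.56, [163.0, 182.0, 276.0, 298.0])] [(0.59, [219.0, 235.8], [0.4977, 0.1726])]
knob [(0.69, [201.0, 214.0, 226.0, 245.0])] [(0.61, [215.1, 229.5], [0.5016, 0.1726])]
strap [(0.88, [188.0, 223.0, 244.0, 244.0])] [(0.76, [217.2, 230.9], [0.5015, 0.1708])]
bracket_left [(0.78, [169.0, 216.0, 192.0, 254.0])] [(0.79, [179.0, 226.0], [0.5109, 0.2473])]
bracket_right [(0.82, [240.0, 226.0, 267.0, 268.0])] [(0.66, [251.4, 234.7], [0.497, 0.1051])]
tray_blue [] [(0.9, [422.3, 229.2], [0.521, -0.2346])]
tray_yellow [(0.82, [302.0, 201.0, 376.0, 263.0])] [(0.81, [335.6, 229.7], [0.5158, -0.0604])]
parts_tray [(0.8, [390.0, 278.0, 460.0, 337.0])] [(0.92, [425.2, 308.1], [0.3635, -0.2389])]
scene [-0.059 -0.25   0.793] [ 0.56  0.27 -0.78]
turntable [(0.88, [205.0, 190.0, 302.0, 265.0])] [(0.93, [253.8, 232.8], [0.4882, 0.1703])]
knob [(0.88, [242.0, 197.0, 264.0, 222.0])] [(0.88, [253.2, 214.1], [0.5005, 0.1741])]
strap [(0.66, [236.0, 202.0, 277.0, 233.0])] [(0.69, [254.1, 218.5], [0.5006, 0.1734])]
bracket_left [(0.74, [208.0, 186.0, 235.0, 226.0])] [(0.59, [230.0, 210.5], [0.5024, 0.239])]
bracket_right [(0.66, [262.0, 217.0, 292.0, 256.0])] []
tray_blue [(0.88, [396.0, 256.0, 473.0, 322.0])] [(0.55, [431.4, 289.4], [0.5243, -0.234])]
tray_yellow [(0.58, [321.0, 231.0, 393.0, 294.0]), (0.22, [236.0, 202.0, 276.0, 229.0])] [(0.96, [356.9, 264.0], [0.514, -0.0714])]
parts_tray [(0.66, [358.0, 313.0, 452.0, 394.0])] [(0.89, [404.3, 353.3], [0.3639, -0.233])]
```

```bash
python3 - <<'E'
import cv2
a=cv2.imread("pics/top0.png")[160:350,140:490]
cv2.imwrite("pics/top0c.png",cv2.resize(a,None,fx=2.28,fy=2.28,interpolation=cv2.INTER_CUBIC))
E
```

```text
(no output)
```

View pics/top0c.png

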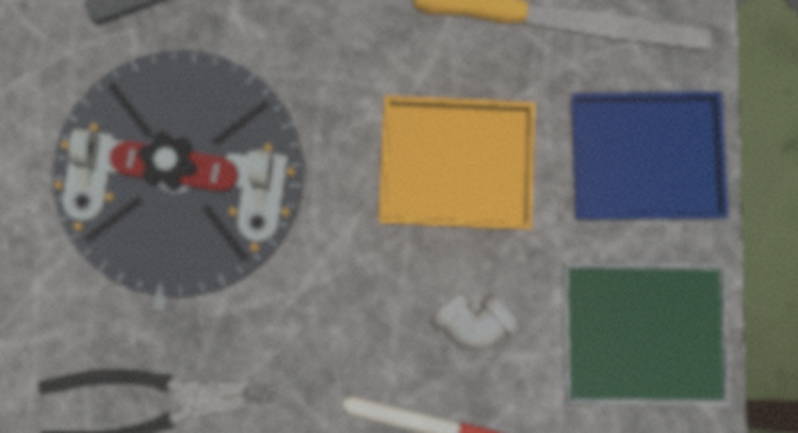

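View pics/scene0.png

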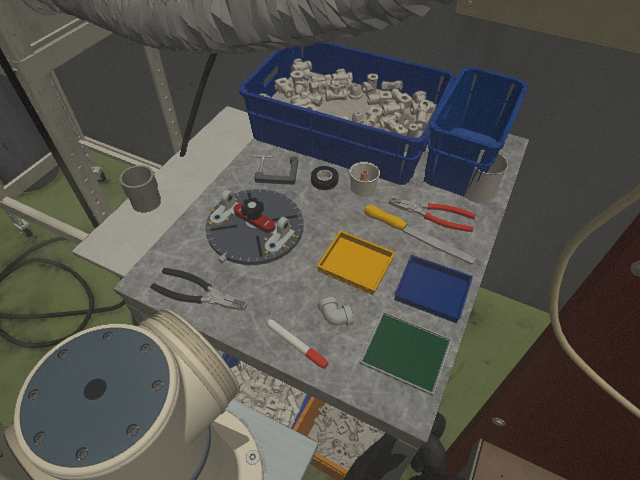

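The top picture shows the turntable with the left bracket at image left (crop 85,170) and the right one at (258,195). The strap and knob are at (170,160), and the yellow, blue and green trays are on the right. Both lugs point away from the robot, with the long arms toward it. Next I'll refine the poses.

```bash
cat >> h.py <<'E'
def wpts(s,mask,z):
    c=max(cv2.findContours(mask.astype(np.uint8),0,1)[0],key=cv2.contourArea)[:,0]
    return np.array([ray(s,p,z)[:2] for p in c])
def rect(p):
    (c,wh,a)=cv2.minAreaRect((p*1000).astype(np.float32));return np.round(c,1),np.round(wh,1),round(a,1)
E
python3 - <<'E'
from h import *
from scipy.optimize import least_squares
for c in("top","scene"):
    s=snapshot(c);hsv=cv2.cvtColor(s["image"],cv2.COLOR_RGB2HSV)
    for q in regions_of(c,"turntable")[:1]:
        p=wpts(s,q["region"],.026);p=cv2.convexHull((p*1000).astype(np.float32))[:,0]
        f=least_squares(lambda v:np.hypot(*(p-v).T)-108,[500,170],loss='soft_l1',f_scale=2);print(c,"table",f.x.round(1),np.abs(f.fun).mean().round(2))
    for n,z in(("strap",.048),("knob",.082)):
        for q in regions_of(c,n)[:1]:print(n,rect(wpts(s,q["region"],z)))
    for n,h0,h1,z,b in(("yellow",15,32,.021,(290,190,400,300)),("blue",105,125,.021,(380,190,480,330)),("green",60,95,.008,(350,270,470,400))):
        m=np.zeros(hsv.shape[:2],bool);m[b[1]:b[3],b[0]:b[2]]=1
        m&=(hsv[...,0]>h0)&(hsv[...,0]<h1)&(hsv[...,1]>70)
        print(n,rect(wpts(s,m,z)))
s=snapshot("scene")
for u in((250,125),(400,182),(140,205)):print(ray(s,u,0).round(2))
s=snapshot("top");save(s,"tt.png",(155,175,285,305),4.6)
E
```

```text
top table [493.5 169.9] 1.06
strap (array([490.3, 137.3]), array([43.9, 28.4]), 80.0)
knob (array([497.6, -66.3]), array([125.7, 107.4]), 88.7)
yellow (array([510.1, -68.3]), array([133.3, 114.7]), 88.7)
blue (array([ 520.4, -234.3]), array([110.6, 129.7]), 2.1)
green (array([ 367.5, -233. ]), array([104.8, 124.6]), 1.3)
scene table [492.2 167.3] 2.59
strap (array([492.1, 166.8]), array([110.4,  35.8]), 82.6)
knob (array([487.1, 164.4]), array([57.9, 44.7]), 27.4)
yellow (array([505.8, -69.4]), array([133.8, 123.5]), 88.9)
blue (array([ 516.4, -235.5]), array([122.2, 131.1]), 2.0)
green (array([ 366.8, -233.8]), array([109.6, 130.3]), 1.0)
[0.82 0.39 0.  ]
[ 0.8  -0.07  0.  ]
[0.44 0.45 0.  ]
```

View pics/tt.png

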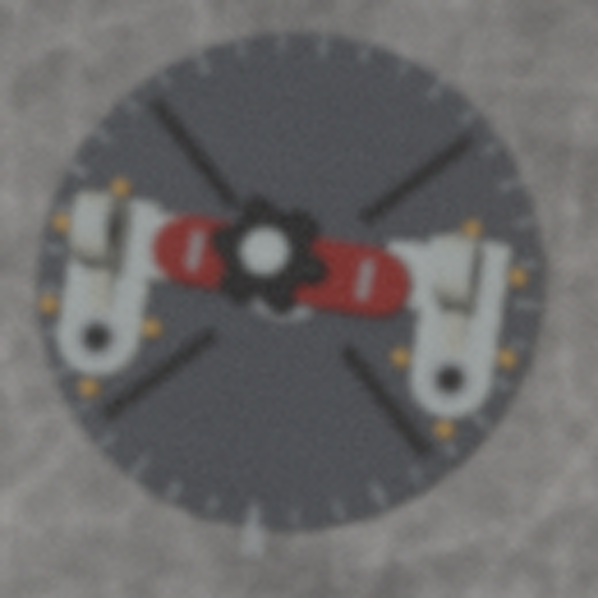

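The crop shows the strap slots at (195,252) and (366,281), the bracket holes at (96,338) and (450,379), and the knob cap at (266,250).

```bash
python3 - <<'E'
from h import *
s=snapshot("top")
P=lambda u,v,z:ray(s,(155+u/4.6-.4,175+v/4.6-.4),z)[:2]*1000
a,b=P(195,252,.048),P(366,281,.048);print("slots",a,b,(a+b)/2,np.degrees(np.arctan2(*(a-b)[::-1])))
h,k=P(96,338,.033),P(450,379,.033);print("holes",h,k,(h+k)/2,np.hypot(*(h-k)),np.degrees(np.arctan2(*(h-k)[::-1])))
print("knob",P(266,250,.082))
d=(a-b)/np.hypot(*(a-b));x=np.array([d[1],-d[0]])
print("tongue dirs",d,x)
E
```

```text
slots [501.00574156 207.2051146 ] [490.47405045 135.56696961] [495.73989601 171.3860421 ] 81.63672099283538
holes [466.04702418 249.81722524] [452.22750899 100.63385322] [459.13726658 175.22553923] 149.82208611141513 84.70754261965688
knob [496.3506456  171.57239472]
tongue dirs [0.14544897 0.98936575] [ 0.98936575 -0.14544897]
```

```bash
cat >> h.py <<'E'
from scipy.spatial.transform import Rotation as R
def plan(*wps):
    """each wp: (x,y,z mm, yaw deg of tool x, rows). prints tool-frame rows"""
    st=sense();p=np.array(st["ee_pos"])*1000;M=np.array(st["ee_rot"])
    for x,y,z,yaw,n in wps:
        c,s=np.cos(np.radians(yaw)),np.sin(np.radians(yaw))
        T=np.array([[c,s,0],[s,-c,0],[0,0,-1.]]);w=R.from_matrix(M.T@T).as_rotvec()/n
        d=(np.array([x,y,z])-p)/n;O=[];W=[]
        for i in range(n):
            O.append((M.T@d).round(1).tolist());W.append(w.round(3).tolist());M=M@R.from_rotvec(w).as_matrix()
        for i in range(0,n,5):print(O[i:i+5],W[i:i+5])
        p=np.array([x,y,z])
E
python3 - <<'E'
from h import *
plan((496,171.5,200,-6,15),(496,171.5,100,-6,3))
E
```

```text
[[-22.8, 29.5, 0.7], [-19.9, 31.5, 0.7], [-16.8, 33.3, 0.7], [-13.5, 34.7, 0.7], [-10.1, 35.9, 0.7]] [[-0.0, 0.0, 0.096], [-0.0, 0.0, 0.096], [-0.0, 0.0, 0.096], [-0.0, 0.0, 0.096], [-0.0, 0.0, 0.096]]
[[-6.6, 36.7, 0.7], [-3.1, 37.2, 0.7], [0.5, 37.3, 0.7], [4.1, 37.1, 0.7], [7.6, 36.5, 0.7]] [[-0.0, 0.0, 0.096], [-0.0, 0.0, 0.096], [-0.0, 0.0, 0.096], [-0.0, 0.0, 0.096], [-0.0, 0.0, 0.096]]
[[11.1, 35.6, 0.7], [14.4, 34.4, 0.7], [17.6, 32.8, 0.7], [20.7, 31.0, 0.7], [23.6, 28.9, 0.7]] [[-0.0, 0.0, 0.096], [-0.0, 0.0, 0.096], [-0.0, 0.0, 0.096], [-0.0, 0.0, 0.096], [-0.0, 0.0, 0.096]]
[[0.0, 0.0, 33.3], [0.0, 0.0, 33.3], [0.0, 0.0, 33.3]] [[0.0, 0.0, -0.0], [0.0, 0.0, -0.0], [0.0, 0.0, -0.0]]
```

Call:
play_rows(
  offset=[
    [-23,30,1],
    [-20,32,1],
    [-17,33,1],
    [-14,35,1],
    [-10,36,1],
  ],
  twist=[
    [0,0,0.096],
    [0,0,0.096],
    [0,0,0.096],
    [0,0,0.096],
    [0,0,0.096],
  ],
  hand=[0.9,0.9,0.9,0.9,0.9],
  grip_force=40,
)

```text
time: 2.75
ee_pos: [0.2636, 0.46, 0.2055]
ee_rot: [[0.664, 0.748, 0.0], [0.748, -0.664, 0.003], [0.002, -0.002, -1.0]]
wrist_force: [0.2, 0.0, 1.1]
opening: 0.0769
```

Call:
play_rows(
  offset=[
    [-7,37,1],
    [-3,37,1],
    [0,37,1],
    [4,37,1],
    [8,36,1],
  ],
  twist=[
    [0,0,0.096],
    [0,0,0.096],
    [0,0,0.096],
    [0,0,0.096],
    [0,0,0.096],
  ],
  hand=[0.9,0.9,0.9,0.9,0.9],
)

```text
time: 3.25
ee_pos: [0.381, 0.3066, 0.2009]
ee_rot: [[0.941, 0.338, 0.002], [0.338, -0.941, 0.005], [0.004, -0.004, -1.0]]
wrist_force: [0.9, 0.1, -0.4]
opening: 0.077
```

Call:
play_rows(
  offset=[
    [11,36,1],
    [14,34,1],
    [18,33,1],
    [21,31,1],
    [24,29,1],
  ],
  twist=[
    [0,0,0.096],
    [0,0,0.096],
    [0,0,0.096],
    [0,0,0.096],
    [0,0,0.096],
  ],
  hand=[0.9,0.9,0.9,0.9,0.9],
)

```text
time: 3.75
ee_pos: [0.497, 0.1499, 0.1965]
ee_rot: [[0.988, -0.155, 0.005], [-0.155, -0.988, 0.006], [0.004, -0.007, -1.0]]
wrist_force: [0.1, 0.7, -0.5]
opening: 0.0768
```

```bash
python3 - <<'E'
from h import *
st=sense();print(st["ee_pos"],st["wrist_force"],st["joint_pos"])
plan((496,171.5,110,-6,4),(496,171.5,56,-6,4))
E
```

```text
[0.49704254 0.14987432 0.19650486] [ 0.06936524  0.69566815 -0.45298582] [0.28666116 0.20039756 1.8776126  0.0054379  1.05697887 0.43948579]
[[-1.2, -5.1, 21.7], [-1.1, -5.2, 21.7], [-1.0, -5.3, 21.6], [-0.9, -5.3, 21.6]] [[-0.002, -0.001, -0.013], [-0.002, -0.001, -0.013], [-0.002, -0.001, -0.013], [-0.002, -0.001, -0.013]]
[[-0.0, 0.0, 13.5], [-0.0, 0.0, 13.5], [-0.0, 0.0, 13.5], [-0.0, 0.0, 13.5]] [[0.0, 0.0, -0.0], [0.0, 0.0, -0.0], [0.0, 0.0, -0.0], [0.0, 0.0, -0.0]]
```

Call:
play_rows(
  offset=[
    [-1,-5,21],
    [-1,-5,21],
    [-1,-5,21],
    [-1,-5,20],
    [0,0,0],
  ],
  twist=[
    [-0.002,-0.001,-0.013],
    [-0.002,-0.001,-0.013],
    [-0.002,-0.001,-0.013],
    [-0.002,-0.001,-0.013],
    [0,0,0],
  ],
  hand=[0.9,0.9,0.9,0.9,0.9],
)

```text
time: 4.25
ee_pos: [0.5016, 0.1658, 0.1125]
ee_rot: [[0.994, -0.114, 0.005], [-0.114, -0.994, -0.001], [0.005, 0.0, -1.0]]
wrist_force: [0.8, 0.3, -0.2]
opening: 0.0768
```

```bash
python3 - <<'E'
from h import *
st=sense();print(st["ee_pos"],st["wrist_force"])
s=snapshot("scene");save(s,"k1.png",(180,130,330,280),4)
plan((496,171.5,56,-6,4))
E
```

```text
[0.50160954 0.16584009 0.11246614] [ 0.81594766  0.32165309 -0.16884627]
[[-1.8, -1.2, 14.4], [-1.8, -1.2, 14.4], [-1.8, -1.2, 14.4], [-1.8, -1.2, 14.4]] [[-0.0, -0.002, -0.002], [-0.0, -0.002, -0.002], [-0.0, -0.002, -0.002], [-0.0, -0.002, -0.002]]
```

View pics/k1.png

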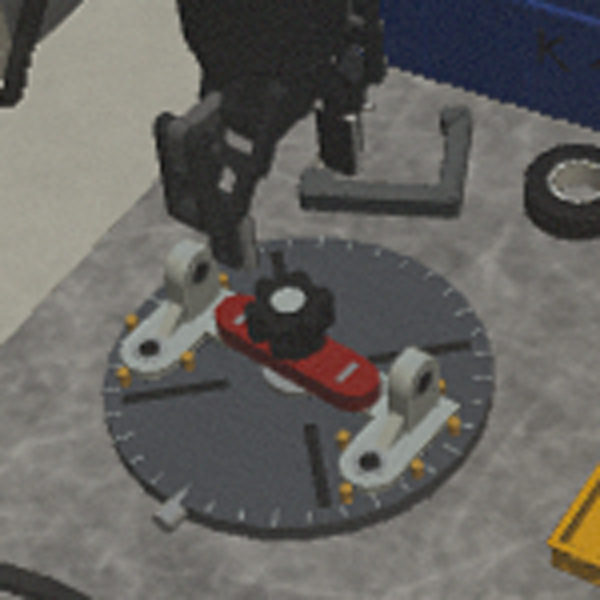

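The fingers straddle the knob along the table's x (near tip at crop (235,245), far one at (335,150)), clear of the lugs. Descending.

Call:
play_rows(
  offset=[
    [-2,-2,14],
    [-2,-2,14],
    [-1,-1,14],
    [-1,-1,11],
    [0,0,1],
  ],
  twist=[
    [0,-0.002,0],
    [0,-0.002,0],
    [0,-0.002,0],
    [0,0,0],
    [0,0,0],
  ],
  hand=[0.9,0.9,0.9,0.9,0.9],
)

```text
time: 4.8
ee_pos: [0.4986, 0.1734, 0.0581]
ee_rot: [[0.993, -0.115, 0.004], [-0.115, -0.993, 0.002], [0.004, -0.002, -1.0]]
wrist_force: [-0.4, 0.4, 0.1]
opening: 0.0769
```

Call:
play_rows(
  offset=[
    [0,0,0],
    [0,0,0],
    [0,0,0],
    [0,0,0],
    [0,0,0],
  ],
  twist=[
    [0,0,0],
    [0,0,0],
    [0,0,0],
    [0,0,0],
    [0,0,0],
  ],
  hand=[0.9,0.3,0.3,0.3,0.3],
  grip_force=40,
)

```text
time: 5.3
ee_pos: [0.4963, 0.1728, 0.0604]
ee_rot: [[0.993, -0.115, -0.001], [-0.115, -0.993, 0.0], [-0.001, -0.0, -1.0]]
wrist_force: [-27.9, -2.1, 44.0]
opening: 0.027
```

Call:
play_rows(
  offset=[
    [0,0,0],
    [0,0,0],
    [0,0,0],
  ],
  twist=[
    [0,0,0],
    [0,0,0],
    [0,0,0],
  ],
  hand=[0.3,0.3,0.3],
)

```text
time: 5.6
ee_pos: [0.4944, 0.1724, 0.0633]
ee_rot: [[0.993, -0.115, -0.003], [-0.115, -0.993, -0.0], [-0.003, 0.0, -1.0]]
wrist_force: [-0.5, -0.0, 0.4]
opening: 0.0256
```

```bash
python3 - <<'E'
from h import *
s=snapshot("scene");save(s,"k2.png",(190,150,310,270),5)
t=snapshot("top");save(t,"k2t.png",(155,175,285,305),4.6)
E
```

```text
(no output)
```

View pics/k2.png

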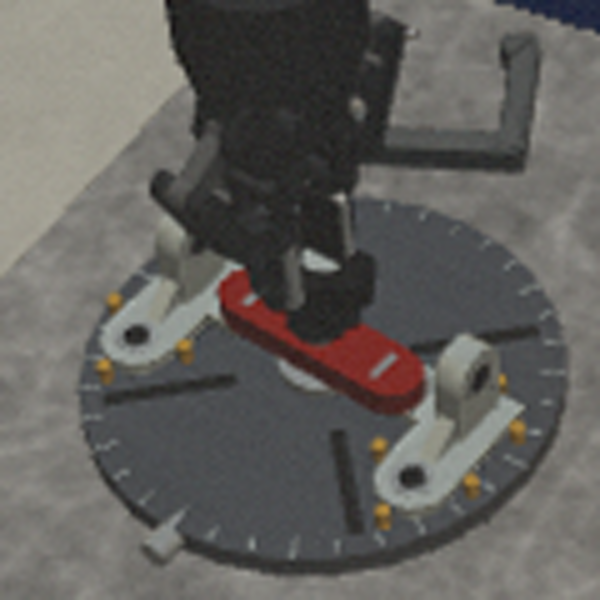

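View pics/k2t.png

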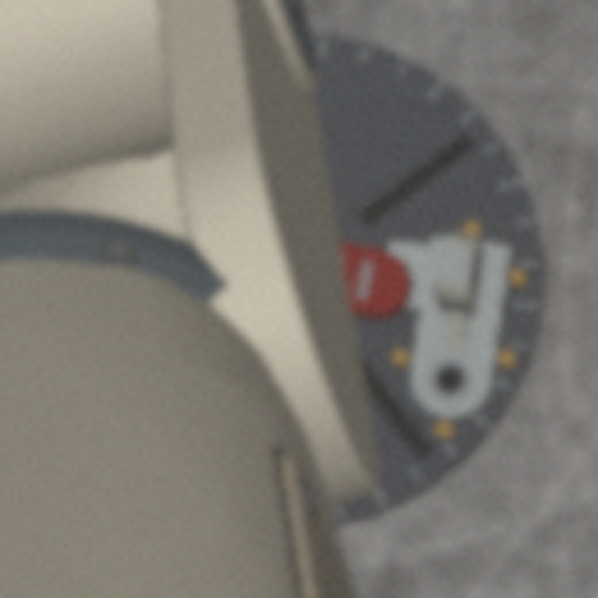

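```bash
python3 - <<'E'
from h import *
st=sense();p=np.array(st["ee_pos"])
for c in("scene","top"):
    s=snapshot(c);T=np.linalg.inv(s["world_from_camera"]);K=s["camera_matrix"]
    f=lambda q:(lambda v:(v[:2]/v[2]).round(1))(K@(T[:3,:3]@q+T[:3,3]))
    print(c,f(p),f(p+[0,0,.02]),"stud tip",f(np.array([.495,.171,.074])),f(np.array([.495,.171,.082])))
    for q in tip_of(c,"knob")[:2]:print(q,ray(s,q["uv"],.048))
    for q in regions_of(c,"knob")[:2]:print(q["conf"],q["box"])
E
```

```text
scene [251.8 211.4] [250.9 204.9] stud tip [252. 208.] [251.6 205.4]
{'uv': [252.9, 214.4], 'conf': 0.79} [0.49942255 0.17424925 0.048     ]
0.5 [246.4, 197.2, 265.9, 221.0]
top [213.7 231.7] [211.8 229.8] stud tip [213.4 230.5] [212.7 229.7]
```

The knob cap (crop (318,260)) is between the fingers and about 8 mm high. The tips seem to have slipped below the lobes onto the hub. I'll close fully and lift gently to test.

Call:
play_rows(
  offset=[
    [0,0,0],
    [0,0,0],
    [0,0,0],
    [0,0,0],
  ],
  twist=[
    [0,0,0],
    [0,0,0],
    [0,0,0],
    [0,0,0],
  ],
  hand=[0.1,0.1,0.1,0.1],
  grip_force=40,
)

```text
time: 6.4
ee_pos: [0.4904, 0.1726, 0.0665]
ee_rot: [[0.993, -0.117, -0.012], [-0.117, -0.993, -0.0], [-0.012, 0.002, -1.0]]
wrist_force: [-13.4, 0.5, 23.7]
opening: 0.0092
```

```bash
python3 - <<'E'
from h import *
s=snapshot("scene");save(s,"k3.png",(220,165,295,240),8)
E
```

```text
(no output)
```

View pics/k3.png

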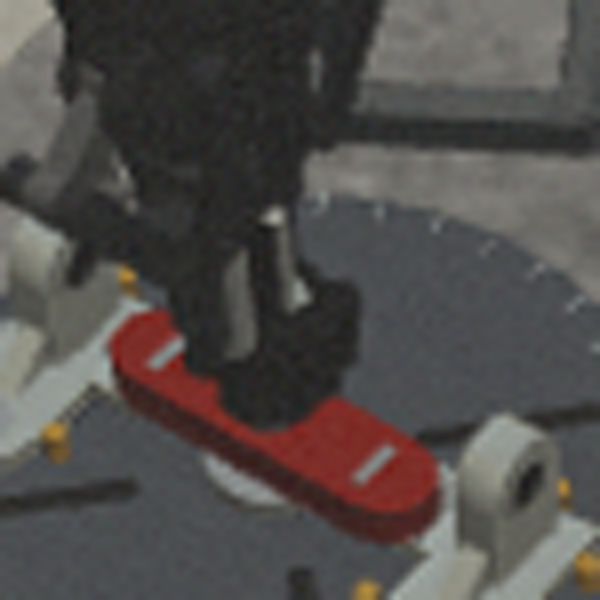

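Call:
play_rows(
  offset=[
    [0,0,-10],
    [0,0,-20],
    [0,0,-30],
    [0,0,-40],
    [0,0,-40],
  ],
  twist=[
    [0,0,0],
    [0,0,0],
    [0,0,0],
    [0,0,0],
    [0,0,0],
  ],
  hand=[0.1,0.3,0.9,0.9,0.9],
)

```text
time: 6.95
ee_pos: [0.4892, 0.172, 0.2059]
ee_rot: [[0.993, -0.117, -0.02], [-0.117, -0.993, -0.003], [-0.02, 0.005, -1.0]]
wrist_force: [0.2, -0.2, 0.4]
opening: 0.0659
```

```bash
python3 - <<'E'
from h import *
st=sense();print(st["ee_pos"],st["opening"])
s=snapshot("scene");save(s,"k4.png",(200,135,300,240),6)
for n,z in(("knob",.048),("strap",.034)):print([(q["conf"],ray(s,q["uv"],z)) for q in tip_of("scene",n)[:1]])
E
```

```text
[0.4892436  0.17197481 0.20594218] 0.06591293706419957
[(0.89, array([0.49410384, 0.16971447, 0.048     ]))]
[(0.81, array([0.50362299, 0.17862871, 0.034     ]))]
```

View pics/k4.png

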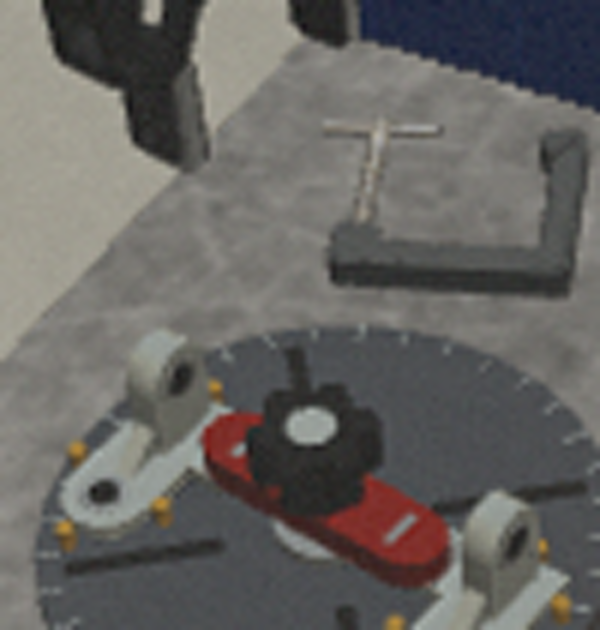

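```bash
python3 - <<'E'
from h import *
st=sense();p=np.array(st["ee_pos"]);M=np.array(st["ee_rot"])
s=snapshot("scene");T=np.linalg.inv(s["world_from_camera"]);K=s["camera_matrix"]
f=lambda q:(lambda v:((v[:2]/v[2]-[200,135])*6).round(0))(K@(T[:3,:3]@q+T[:3,3]))
for dx in(-.033,0,.033):
  for dy in(-.011,.011):
    for dz in(0,-.01):print(dx,dy,dz,f(p+M@[dx,dy,dz]))
print("cap at",[ray(s,(200+310/6,135+425/6),z).round(4) for z in(.08,.084)])
# knob width check: lobes silhouette extents left 248 right 382 at row ~440
a=ray(s,(200+248/6,135+445/6),.071);b=ray(s,(200+382/6,135+440/6),.071);print(a,b,np.hypot(*(a-b)[:2]))
E
```

```text
-0.033 -0.011 0 [166. 195.]
-0.033 -0.011 -0.01 [162. 171.]
-0.033 0.011 0 [221. 222.]
-0.033 0.011 -0.01 [217. 197.]
0 -0.011 0 [234. 139.]
0 -0.011 -0.01 [230. 114.]
0 0.011 0 [288. 165.]
0 0.011 -0.01 [285. 140.]
0.033 -0.011 0 [299.  85.]
0.033 -0.011 -0.01 [296.  60.]
0.033 0.011 0 [352. 110.]
0.033 0.011 -0.01 [350.  85.]
cap at [array([0.4954, 0.1713, 0.08  ]), array([0.4923, 0.169 , 0.084 ])]
[0.48387227 0.19103863 0.071     ] [0.50787114 0.14996504 0.071     ] 0.047570852922217695
```

```bash
python3 - <<'E'
from h import *
s=snapshot("scene");T=np.linalg.inv(s["world_from_camera"]);K=s["camera_matrix"]
M=np.array([[.994,-.114,.005],[-.114,-.994,0],[.005,0,-1]])
for p,o,c,k in(([.5016,.1658,.1125],.0768,(180,130),4),([.4892,.172,.2059],.0659,(200,135),6),([.4904,.1726,.0665],.0092,(220,165),8)):
  f=lambda q:(lambda v:((v[:2]/v[2]-c)*k).round(0))(K@(T[:3,:3]@q+T[:3,3]))
  for dx in(-o/2,o/2):
    print(dx,[f(np.array(p)+M@[dx,dy,dz]).tolist() for dz in(0,-.013,-.026) for dy in(-.011,.011) ])
print(sense()["ee_pos"],sense()["opening"])
save(s,"k5.png",(200,100,310,230),4.6)
E
```

```text
-0.0384 [[232.0, 292.0], [266.0, 309.0], [229.0, 274.0], [263.0, 291.0], [226.0, 255.0], [261.0, 273.0]]
0.0384 [[324.0, 205.0], [358.0, 221.0], [322.0, 187.0], [356.0, 203.0], [320.0, 168.0], [354.0, 184.0]]
-0.03295 [[166.0, 206.0], [220.0, 233.0], [160.0, 174.0], [215.0, 201.0], [154.0, 142.0], [210.0, 169.0]]
0.03295 [[297.0, 92.0], [351.0, 117.0], [293.0, 60.0], [347.0, 85.0], [289.0, 28.0], [344.0, 53.0]]
-0.0046 [[201.0, 366.0], [266.0, 400.0], [196.0, 332.0], [261.0, 366.0], [190.0, 298.0], [257.0, 332.0]]
0.0046 [[223.0, 345.0], [287.0, 378.0], [217.0, 312.0], [283.0, 345.0], [212.0, 277.0], [278.0, 311.0]]
[0.48930083 0.1719903  0.20447498] 0.07678412046625667
```

View pics/k5.png

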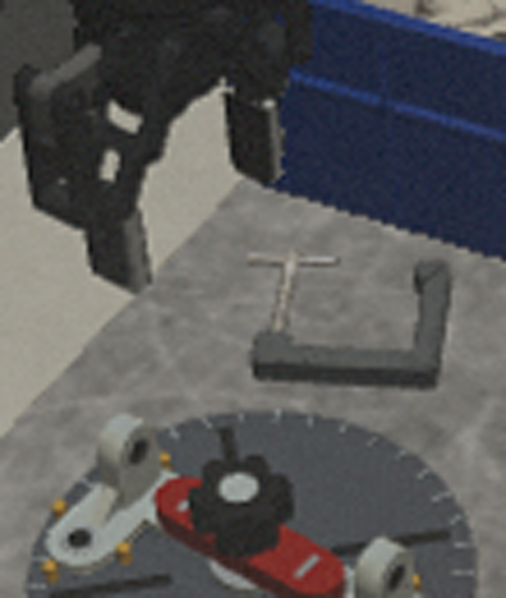

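The near tip is at crop (150,288) and the far one at (275,185). That puts the real fingertips about 33 mm behind the reported TCP when open, so my grip passed over the top of the knob, which is still seated. I'll go lower.

```bash
python3 - <<'E'
from h import *
plan((496,171,60,-6,4),(496,171,36,-6,3))
E
```

```text
[[2.4, -0.1, 36.1], [2.2, -0.1, 36.1], [2.0, -0.0, 36.1], [1.9, 0.0, 36.1]] [[0.001, 0.005, -0.003], [0.001, 0.005, -0.003], [0.001, 0.005, -0.003], [0.001, 0.005, -0.003]]
[[0.0, -0.0, 8.0], [0.0, -0.0, 8.0], [0.0, -0.0, 8.0]] [[0.0, -0.0, 0.0], [0.0, -0.0, 0.0], [0.0, -0.0, 0.0]]
```

Call:
play_rows(
  offset=[
    [2,0,36],
    [2,0,36],
    [2,0,36],
    [2,0,30],
    [0,0,6],
  ],
  twist=[
    [0.001,0.005,0],
    [0.001,0.005,0],
    [0.001,0.005,0],
    [0.001,0.005,0],
    [0,0,0],
  ],
  hand=[0.9,0.9,0.9,0.9,0.9],
)

```text
time: 7.7
ee_pos: [0.493, 0.1697, 0.0511]
ee_rot: [[0.993, -0.117, -0.003], [-0.117, -0.993, -0.003], [-0.003, 0.003, -1.0]]
wrist_force: [-0.4, -0.4, -0.5]
opening: 0.0769
```

Call:
play_rows(
  offset=[
    [0,0,8],
    [0,0,8],
    [0,0,6],
    [0,0,0],
    [0,0,0],
  ],
  twist=[
    [0,0,0],
    [0,0,0],
    [0,0,0],
    [0,0,0],
    [0,0,0],
  ],
  hand=[0.9,0.9,0.9,0.9,0.9],
)

```text
time: 8.2
ee_pos: [0.4929, 0.1697, 0.0279]
ee_rot: [[0.993, -0.117, -0.004], [-0.117, -0.993, -0.003], [-0.004, 0.004, -1.0]]
wrist_force: [-0.6, 0.5, 0.6]
opening: 0.0771
```

Call:
play_rows(
  offset=[
    [0,0,0],
    [0,0,0],
    [0,0,0],
    [0,0,0],
    [0,0,0],
  ],
  twist=[
    [0,0,0],
    [0,0,0],
    [0,0,0],
    [0,0,0],
    [0,0,0],
  ],
  hand=[0.4,0.4,0.4,0.4,0.4],
)

```text
time: 8.7
ee_pos: [0.4946, 0.1703, 0.0302]
ee_rot: [[0.993, -0.117, -0.0], [-0.117, -0.993, -0.002], [-0.0, 0.002, -1.0]]
wrist_force: [-0.4, 1.2, -0.8]
opening: 0.0449
```

Stopped at 45 mm, on the knob. Lifting.

Call:
play_rows(
  offset=[
    [0,0,0],
    [0,0,-8],
    [0,0,-15],
    [0,0,-25],
    [0,0,-30],
  ],
  twist=[
    [0,0,0],
    [0,0,0],
    [0,0,0],
    [0,0,0],
    [0,0,0],
  ],
  hand=[0.3,0.3,0.3,0.3,0.3],
)

```text
time: 9.2
ee_pos: [0.492, 0.1696, 0.1079]
ee_rot: [[0.993, -0.117, -0.007], [-0.117, -0.993, -0.004], [-0.007, 0.005, -1.0]]
wrist_force: [1.4, -0.1, -0.5]
opening: 0.0452
```

Call:
play_rows(
  offset=[
    [0,0,-30],
    [0,0,-20],
    [0,0,0],
  ],
  twist=[
    [0,0,0],
    [0,0,0],
    [0,0,0],
  ],
  hand=[0.3,0.3,0.3],
)

```text
time: 9.5
ee_pos: [0.494, 0.1703, 0.1649]
ee_rot: [[0.993, -0.117, -0.002], [-0.117, -0.993, -0.002], [-0.001, 0.002, -1.0]]
wrist_force: [0.6, 0.2, -1.0]
opening: 0.0451
```

```bash
python3 - <<'E'
from h import *
print(sense()["ee_pos"],sense()["opening"],sense()["wrist_force"])
s=snapshot("scene");save(s,"k6.png",(190,120,320,250),4.6)
plan((386,-195,150,-5,12))
E
```

```text
[0.49398098 0.1703459  0.16491903] 0.04509380756252682 [ 0.58901076  0.16184226 -1.02009951]
[[-5.3, 31.3, 1.2], [-5.4, 31.2, 1.2], [-5.5, 31.2, 1.2], [-5.6, 31.2, 1.2], [-5.6, 31.2, 1.2]] [[0.0, 0.0, -0.002], [0.0, 0.0, -0.002], [0.0, 0.0, -0.002], [0.0, 0.0, -0.002], [0.0, 0.0, -0.002]]
[[-5.7, 31.2, 1.2], [-5.8, 31.2, 1.2], [-5.9, 31.2, 1.2], [-5.9, 31.1, 1.2], [-6.0, 31.1, 1.2]] [[0.0, 0.0, -0.002], [0.0, 0.0, -0.002], [0.0, 0.0, -0.002], [0.0, 0.0, -0.002], [0.0, 0.0, -0.002]]
[[-6.1, 31.1, 1.1], [-6.2, 31.1, 1.1]] [[0.0, 0.0, -0.002], [0.0, 0.0, -0.002]]
```

View pics/k6.png

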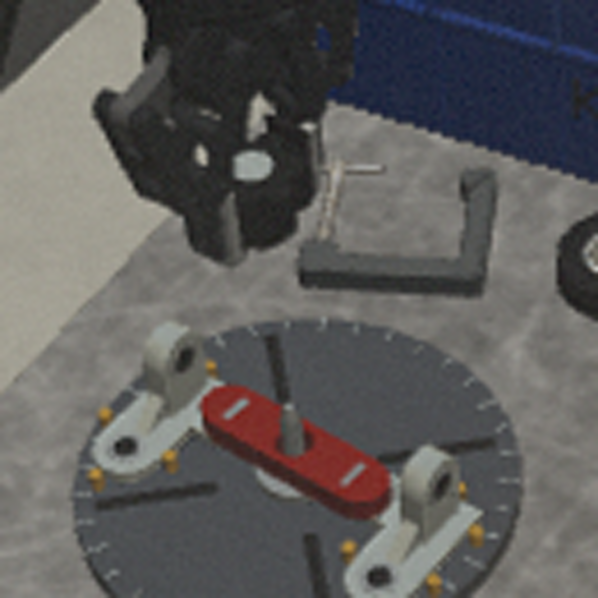

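The knob is in the gripper (cap at crop (252,165)), and the stud is bare with the strap in place. Moving to the parts tray.

Call:
play_rows(
  offset=[
    [-5,31,1],
    [-5,31,1],
    [-5,31,1],
    [-6,31,1],
    [-6,31,1],
  ],
  twist=[
    [0,0,-0.002],
    [0,0,-0.002],
    [0,0,-0.002],
    [0,0,-0.002],
    [0,0,-0.002],
  ],
  hand=[0.3,0.3,0.3,0.3,0.3],
)

```text
time: 10.05
ee_pos: [0.4455, 0.0172, 0.154]
ee_rot: [[0.995, -0.101, -0.008], [-0.101, -0.995, -0.002], [-0.008, 0.003, -1.0]]
wrist_force: [0.5, -0.1, 0.1]
opening: 0.0455
```

Call:
play_rows(
  offset=[
    [-6,31,5],
    [-6,31,10],
    [-6,31,15],
    [-6,31,20],
    [-6,31,20],
  ],
  twist=[
    [0,0,-0.002],
    [0,0,-0.002],
    [0,0,-0.002],
    [0,0,-0.002],
    [0,0,-0.002],
  ],
  hand=[0.3,0.3,0.3,0.3,0.3],
)

```text
time: 10.55
ee_pos: [0.3947, -0.1395, 0.0796]
ee_rot: [[0.996, -0.089, -0.011], [-0.089, -0.996, -0.002], [-0.011, 0.003, -1.0]]
wrist_force: [-0.3, -0.0, -0.8]
opening: 0.0455
```

Call:
play_rows(
  offset=[
    [-6,31,20],
    [-6,20,10],
    [0,0,0],
    [0,0,0],
  ],
  twist=[
    [0,0,-0.002],
    [0,0,-0.002],
    [0,0,0],
    [0,0,0],
  ],
  hand=[0.3,0.3,0.3,0.3],
)

```text
time: 10.95
ee_pos: [0.3706, -0.1914, 0.0429]
ee_rot: [[0.996, -0.09, -0.021], [-0.09, -0.996, 0.003], [-0.022, -0.001, -1.0]]
wrist_force: [0.2, 0.7, -0.7]
opening: 0.0454
```

```bash
python3 - <<'E'
from h import *
print(sense()["ee_pos"],sense()["opening"],sense()["wrist_force"])
plan((387,-196,0,-5,3))
E
```

```text
[ 0.37058816 -0.19141667  0.04286037] 0.04537369648482942 [ 0.20123361  0.65071772 -0.67834307]
[[5.9, 1.0, 14.2], [5.8, 1.0, 14.2], [5.7, 1.0, 14.2]] [[-0.0, 0.007, -0.001], [-0.0, 0.007, -0.001], [-0.0, 0.007, -0.001]]
```

Call:
play_rows(
  offset=[
    [6,1,14],
    [6,1,14],
    [5,1,12],
    [0,0,0],
    [0,0,0],
  ],
  twist=[
    [0,0.007,0],
    [0,0.007,0],
    [0,0.007,0],
    [0,0,0],
    [0,0,0],
  ],
  hand=[0.3,0.3,0.3,0.3,0.3],
)

```text
time: 11.45
ee_pos: [0.3883, -0.1921, 0.0022]
ee_rot: [[0.996, -0.087, 0.0], [-0.087, -0.996, 0.001], [0.0, -0.001, -1.0]]
wrist_force: [-0.1, 0.5, -1.2]
opening: 0.0453
```

```bash
python3 - <<'E'
from h import *
print(sense()["ee_pos"],sense()["opening"],sense()["wrist_force"])
plan((387,-196,-12,-5,3))
E
```

```text
[ 0.38833281 -0.1921333   0.00220625] 0.04528004077795327 [-0.11223786  0.45247123 -1.21147888]
[[-0.3, 1.3, 4.7], [-0.3, 1.3, 4.7], [-0.3, 1.3, 4.7]] [[-0.0, -0.0, 0.0], [-0.0, -0.0, 0.0], [-0.0, -0.0, 0.0]]
```

Call:
play_rows(
  offset=[
    [0,1,5],
    [0,1,4],
    [0,1,3],
    [0,0,2],
    [0,0,1],
  ],
  twist=[
    [0,0,0],
    [0,0,0],
    [0,0,0],
    [0,0,0],
    [0,0,0],
  ],
  hand=[0.3,0.3,0.3,0.3,0.3],
)

```text
time: 11.95
ee_pos: [0.3889, -0.1949, -0.0121]
ee_rot: [[0.996, -0.086, 0.002], [-0.086, -0.996, 0.0], [0.002, -0.0, -1.0]]
wrist_force: [-0.3, 0.8, -1.2]
opening: 0.0453
```

Call:
play_rows(
  offset=[
    [0,0,1],
    [0,0,1],
    [0,0,0],
  ],
  twist=[
    [0,0,0],
    [0,0,0],
    [0,0,0],
  ],
  hand=[0.3,0.3,0.3],
)

```text
time: 12.25
ee_pos: [0.3888, -0.195, -0.0144]
ee_rot: [[0.996, -0.086, 0.002], [-0.086, -0.996, 0.0], [0.002, -0.001, -1.0]]
wrist_force: [0.1, 0.6, 0.1]
opening: 0.0454
```

Call:
play_rows(
  offset=[
    [0,0,1],
    [0,0,1],
    [0,0,0],
  ],
  twist=[
    [0,0,0],
    [0,0,0],
    [0,0,0],
  ],
  hand=[0.3,0.3,0.3],
)

```text
time: 12.55
ee_pos: [0.3889, -0.195, -0.0153]
ee_rot: [[0.996, -0.086, 0.002], [-0.086, -0.996, 0.0], [0.002, -0.0, -1.0]]
wrist_force: [0.4, 0.2, -0.2]
opening: 0.0453
```

Call:
play_rows(
  offset=[
    [0,0,0],
    [0,0,0],
    [0,0,0],
    [0,0,-15],
    [0,0,-35],
  ],
  twist=[
    [0,0,0],
    [0,0,0],
    [0,0,0],
    [0,0,0],
    [0,0,0],
  ],
  hand=[0.7,0.7,0.7,0.7,0.7],
)

```text
time: 13.05
ee_pos: [0.3864, -0.1938, 0.0326]
ee_rot: [[0.996, -0.086, -0.004], [-0.086, -0.996, 0.003], [-0.004, -0.003, -1.0]]
wrist_force: [0.3, -0.8, -0.3]
opening: 0.06
```

Call:
play_rows(
  offset=[
    [0,0,-45],
    [0,0,-45],
    [0,-30,-20],
    [0,-40,0],
    [0,-40,0],
  ],
  twist=[
    [0,0,0],
    [0,0,0],
    [0,0,0],
    [0,0,0],
    [0,0,0],
  ],
  hand=[0.7,0.7,0.7,0.7,0.7],
)

```text
time: 13.55
ee_pos: [0.3992, -0.0858, 0.1513]
ee_rot: [[0.996, -0.093, 0.004], [-0.093, -0.996, 0.001], [0.004, -0.001, -1.0]]
wrist_force: [-0.5, 0.2, -0.2]
opening: 0.0599
```

```bash
python3 - <<'E'
from h import *
st=sense();print(st["ee_pos"],st["opening"],st["wrist_force"])
for c in("top","scene"):
    s=snapshot(c)
    for n,z in(("knob",.003),("strap",.034),("parts_tray",0),("bracket_left",.026),("bracket_right",.026),("turntable",.0)):
        print(c,n,[(round(q["conf"],2),ray(s,q["uv"],z)[:2].round(4)) for q in tip_of(c,n)[:1]])
    for q in regions_of(c,"strap")[:1]:print(rect(wpts(s,q["region"],.048)))
    if c=="top":save(s,"t7.png",(155,175,285,305),4.6)
plan((496,171,110,-6,12))
E
```

```text
[ 0.39918204 -0.08579469  0.15129109] 0.059856582436382914 [-0.53554104  0.23500651 -0.20666191]
top knob [(0.5, array([ 0.3958, -0.1968]))]
top strap [(0.79, array([0.4936, 0.1708]))]
top parts_tray [(0.6, array([ 0.3632, -0.2342]))]
top bracket_left [(0.9, array([0.5071, 0.2487]))]
top bracket_right [(0.59, array([0.4965, 0.0947]))]
top turntable [(0.59, array([0.4988, 0.1697]))]
(array([494.5, 170.6]), array([109.2,  31.1]), 79.9)
scene knob [(0.97, array([ 0.3874, -0.194 ]))]
scene strap [(0.63, array([0.5068, 0.1687]))]
scene parts_tray [(0.86, array([ 0.3722, -0.2327]))]
scene bracket_left [(0.64, array([0.5069, 0.2493]))]
scene bracket_right [(0.9, array([0.4902, 0.0935]))]
scene turntable [(0.71, array([0.493 , 0.1714]))]
(array([491.4, 168. ]), array([116.3,  38.4]), 81.0)
[[6.1, -22.1, 3.4], [6.1, -22.1, 3.4], [6.1, -22.1, 3.4], [6.0, -22.1, 3.4], [6.0, -22.2, 3.4]] [[-0.0, -0.0, 0.001], [-0.0, -0.0, 0.001], [-0.0, -0.0, 0.001], [-0.0, -0.0, 0.001], [-0.0, -0.0, 0.001]]
[[6.0, -22.2, 3.4], [6.0, -22.2, 3.4], [5.9, -22.2, 3.4], [5.9, -22.2, 3.4], [5.9, -22.2, 3.4]] [[-0.0, -0.0, 0.001], [-0.0, -0.0, 0.001], [-0.0, -0.0, 0.001], [-0.0, -0.0, 0.001], [-0.0, -0.0, 0.001]]
[[5.9, -22.2, 3.4], [5.9, -22.2, 3.4]] [[-0.0, -0.0, 0.001], [-0.0, -0.0, 0.001]]
```

View pics/t7.png

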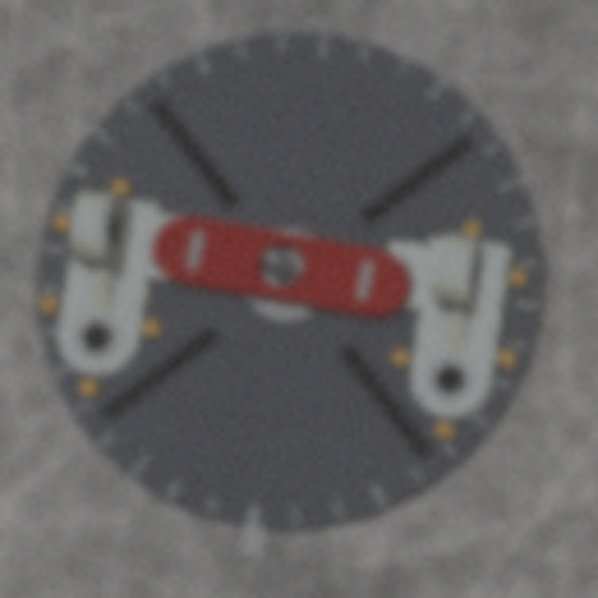

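The strap is clear of the knob, with its hole at crop (281,266). The knob sits in the tray at about (388,-195) mm. Going for the strap.

Call:
play_rows(
  offset=[
    [6,-22,3],
    [6,-26,3],
    [6,-26,3],
    [6,-26,3],
    [6,-26,3],
  ],
  twist=[
    [0,0,0.005],
    [0,0,0.005],
    [0,0,0.005],
    [0,0,0.005],
    [0,0,0.005],
  ],
  hand=[0.65,0.65,0.65,0.65,0.65],
)

```text
time: 14.85
ee_pos: [0.4427, 0.0369, 0.1355]
ee_rot: [[0.992, -0.123, 0.003], [-0.123, -0.992, 0.0], [0.003, -0.001, -1.0]]
wrist_force: [-0.3, -0.1, -0.3]
opening: 0.0552
```

Call:
play_rows(
  offset=[
    [6,-26,3],
    [6,-26,3],
    [6,-26,3],
    [6,-26,3],
    [6,-15,3],
  ],
  twist=[
    [0,0,0.005],
    [0,0,0.005],
    [0,0,0.005],
    [0,0,0.005],
    [0,0,0],
  ],
  hand=[0.65,0.65,0.65,0.65,0.65],
)

```text
time: 15.35
ee_pos: [0.49, 0.1572, 0.12]
ee_rot: [[0.99, -0.142, 0.004], [-0.142, -0.99, 0.001], [0.003, -0.001, -1.0]]
wrist_force: [-1.3, -0.1, 0.5]
opening: 0.0556
```

Call:
play_rows(
  offset=[
    [0,0,0],
    [0,0,0],
  ],
  twist=[
    [0,0,0],
    [0,0,0],
  ],
  hand=[0.65,0.65],
)

```text
time: 15.55
ee_pos: [0.4904, 0.1581, 0.1193]
ee_rot: [[0.99, -0.139, 0.003], [-0.139, -0.99, 0.0], [0.003, -0.001, -1.0]]
wrist_force: [0.4, -0.5, 0.3]
opening: 0.0554
```

```bash
python3 - <<'E'
from h import *
st=sense();print(st["ee_pos"],st["opening"],st["wrist_force"])
plan((495,171,45,-8,4))
E
```

```text
[0.49043789 0.1581369  0.1193314 ] 0.05538895354972015 [ 0.39288968 -0.46193616  0.27385633]
[[0.6, -3.3, 18.6], [0.6, -3.3, 18.6], [0.7, -3.3, 18.6], [0.7, -3.3, 18.6]] [[-0.0, -0.001, -0.0], [-0.0, -0.001, -0.0], [-0.0, -0.001, -0.0], [-0.0, -0.001, -0.0]]
```

Call:
play_rows(
  offset=[
    [1,-4,18],
    [1,-4,18],
    [1,-3,18],
    [1,-3,16],
    [0,0,0],
  ],
  twist=[
    [0,-0.001,0],
    [0,-0.001,0],
    [0,-0.001,0],
    [0,0,0],
    [0,0,0],
  ],
  hand=[0.65,0.65,0.65,0.65,0.65],
)

```text
time: 16.05
ee_pos: [0.4957, 0.1663, 0.0486]
ee_rot: [[0.99, -0.142, 0.0], [-0.142, -0.99, -0.0], [0.0, 0.0, -1.0]]
wrist_force: [0.9, -0.5, -0.3]
opening: 0.0555
```

```bash
python3 - <<'E'
from h import *
st=sense();print(st["ee_pos"],st["opening"],st["wrist_force"])
plan((495,171,14,-8,4))
E
```

```text
[0.49566573 0.16632784 0.04861622] 0.05550387347147617 [ 0.85692052 -0.51519294 -0.29076874]
[[-0.3, -1.1, 8.7], [-0.3, -1.1, 8.7], [-0.3, -1.1, 8.7], [-0.3, -1.1, 8.7]] [[0.0, -0.0, -0.001], [0.0, -0.0, -0.001], [0.0, -0.0, -0.001], [0.0, -0.0, -0.001]]
```

Call:
play_rows(
  offset=[
    [0,-2,9],
    [0,-2,9],
    [0,-1,8],
    [0,0,6],
    [0,0,0],
  ],
  twist=[
    [0,0,0],
    [0,0,0],
    [0,0,0],
    [0,0,0],
    [0,0,0],
  ],
  hand=[0.65,0.65,0.65,0.65,0.65],
)

```text
time: 16.55
ee_pos: [0.4969, 0.1699, 0.0162]
ee_rot: [[0.99, -0.144, 0.002], [-0.144, -0.99, -0.0], [0.002, -0.0, -1.0]]
wrist_force: [1.1, 0.2, -0.4]
opening: 0.0555
```

Call:
play_rows(
  offset=[
    [0,0,0],
    [0,0,0],
    [0,0,0],
    [0,0,0],
  ],
  twist=[
    [0,0,0],
    [0,0,0],
    [0,0,0],
    [0,0,0],
  ],
  hand=[0.15,0.15,0.15,0.15],
  grip_force=50,
)

```text
time: 16.95
ee_pos: [0.4972, 0.17, 0.0167]
ee_rot: [[0.99, -0.144, 0.002], [-0.144, -0.99, -0.0], [0.002, -0.0, -1.0]]
wrist_force: [0.6, -0.6, -2.1]
opening: 0.0263
```

Gripped the strap at 26 mm (the readout runs about 2 mm low). Lifting straight up past the stud.

Call:
play_rows(
  offset=[
    [0,0,-5],
    [0,0,-15],
    [0,0,-25],
    [0,0,-30],
    [0,0,-30],
  ],
  twist=[
    [0,0,0],
    [0,0,0],
    [0,0,0],
    [0,0,0],
    [0,0,0],
  ],
  hand=[0.15,0.15,0.15,0.15,0.15],
)

```text
time: 17.45
ee_pos: [0.4933, 0.1689, 0.1219]
ee_rot: [[0.99, -0.144, -0.006], [-0.144, -0.99, -0.003], [-0.006, 0.004, -1.0]]
wrist_force: [0.1, 1.2, -2.0]
opening: 0.0266
```

```bash
python3 - <<'E'
from h import *
st=sense();print(st["ee_pos"],st["opening"],st["wrist_force"])
plan((344,-240,110,0,15))
E
```

```text
[0.49333426 0.16887269 0.1218931 ] 0.02664615754221076 [ 0.11643223  1.15103893 -1.99769443]
[[-5.9, 28.4, 0.9], [-6.2, 28.3, 0.9], [-6.5, 28.3, 0.9], [-6.8, 28.2, 0.9], [-7.0, 28.2, 0.9]] [[0.0, 0.0, -0.01], [0.0, 0.0, -0.01], [0.0, 0.0, -0.01], [0.0, 0.0, -0.01], [0.0, 0.0, -0.01]]
[[-7.3, 28.1, 0.9], [-7.6, 28.0, 0.9], [-7.8, 27.9, 0.9], [-8.1, 27.9, 0.9], [-8.4, 27.8, 0.9]] [[0.0, 0.0, -0.01], [0.0, 0.0, -0.01], [0.0, 0.0, -0.01], [0.0, 0.0, -0.01], [0.0, 0.0, -0.01]]
[[-8.6, 27.7, 0.8], [-8.9, 27.6, 0.8], [-9.2, 27.5, 0.8], [-9.4, 27.4, 0.8], [-9.7, 27.4, 0.8]] [[0.0, 0.0, -0.01], [0.0, 0.0, -0.01], [0.0, 0.0, -0.01], [0.0, 0.0, -0.01], [0.0, 0.0, -0.01]]
```

Call:
play_rows(
  offset=[
    [-6,28,-5],
    [-6,28,-3],
    [-6,28,1],
    [-7,28,1],
    [-7,28,1],
  ],
  twist=[
    [0,0,-0.01],
    [0,0,-0.01],
    [0,0,-0.01],
    [0,0,-0.01],
    [0,0,-0.01],
  ],
  hand=[0.15,0.15,0.15,0.15,0.15],
)

```text
time: 17.95
ee_pos: [0.448, 0.0337, 0.1346]
ee_rot: [[0.996, -0.087, 0.007], [-0.087, -0.996, 0.001], [0.007, -0.001, -1.0]]
wrist_force: [1.1, 0.3, -2.2]
opening: 0.0267
```

Call:
play_rows(
  offset=[
    [-7,28,1],
    [-8,28,1],
    [-8,28,1],
    [-8,28,1],
    [-8,28,1],
  ],
  twist=[
    [0,0,-0.01],
    [0,0,-0.01],
    [0,0,-0.01],
    [0,0,-0.01],
    [0,0,-0.01],
  ],
  hand=[0.15,0.15,0.15,0.15,0.15],
)

```text
time: 18.45
ee_pos: [0.3971, -0.1085, 0.1311]
ee_rot: [[0.999, -0.034, 0.01], [-0.034, -0.999, 0.0], [0.01, -0.001, -1.0]]
wrist_force: [0.2, -0.2, -2.1]
opening: 0.0269
```

Call:
play_rows(
  offset=[
    [-9,25,1],
    [-9,25,1],
    [-9,20,1],
    [0,0,0],
    [0,0,0],
  ],
  twist=[
    [0,0,-0.01],
    [0,0,-0.01],
    [0,0,-0.01],
    [0,0,0],
    [0,0,0],
  ],
  hand=[0.15,0.15,0.15,0.15,0.15],
)

```text
time: 18.95
ee_pos: [0.3658, -0.1832, 0.1295]
ee_rot: [[1.0, -0.007, 0.012], [-0.007, -1.0, -0.001], [0.012, 0.001, -1.0]]
wrist_force: [0.5, -0.3, -1.6]
opening: 0.0261
```

```bash
python3 - <<'E'
from h import *
st=sense();print(st["ee_pos"],st["opening"],st["wrist_force"])
plan((343,-240,30,1,5))
E
```

```text
[ 0.36581359 -0.18323322  0.12950126] 0.02607075765024019 [ 0.51410334 -0.29489745 -1.55548685]
[[-4.7, 11.4, 19.9], [-4.7, 11.3, 19.9], [-4.7, 11.3, 19.9], [-4.8, 11.3, 19.9], [-4.8, 11.3, 19.9]] [[0.0, -0.002, -0.005], [0.0, -0.002, -0.005], [0.0, -0.002, -0.005], [0.0, -0.002, -0.005], [0.0, -0.002, -0.005]]
```

Call:
play_rows(
  offset=[
    [-5,14,15],
    [-5,14,15],
    [-5,14,15],
    [-5,14,15],
    [-3,2,10],
  ],
  twist=[
    [0,-0.002,-0.005],
    [0,-0.002,-0.005],
    [0,-0.002,-0.005],
    [0,-0.002,-0.005],
    [0,-0.002,-0.005],
  ],
  hand=[0.15,0.15,0.15,0.15,0.15],
)

```text
time: 19.45
ee_pos: [0.3473, -0.2412, 0.0599]
ee_rot: [[1.0, 0.023, 0.009], [0.023, -1.0, -0.004], [0.008, 0.004, -1.0]]
wrist_force: [0.3, 0.2, -1.7]
opening: 0.0267
```

Call:
play_rows(
  offset=[
    [0,0,0],
    [0,0,0],
  ],
  twist=[
    [0,0,0],
    [0,0,0],
  ],
  hand=[0.15,0.15],
)

```text
time: 19.65
ee_pos: [0.3468, -0.2395, 0.059]
ee_rot: [[1.0, 0.023, 0.006], [0.023, -1.0, -0.002], [0.006, 0.002, -1.0]]
wrist_force: [0.1, -0.0, -1.9]
opening: 0.0267
```

```bash
python3 - <<'E'
from h import *
st=sense();print(st["ee_pos"],st["opening"],st["wrist_force"])
plan((343,-240,0,1,5))
s=snapshot("scene");save(s,"p8.png",(330,280,480,420),4)
E
```

```text
[ 0.34679202 -0.2395499   0.05904095] 0.026683128359014187 [ 0.1373166  -0.00917866 -1.85575815]
[[-0.8, 0.0, 11.8], [-0.8, 0.1, 11.8], [-0.8, 0.1, 11.8], [-0.8, 0.1, 11.8], [-0.8, 0.1, 11.8]] [[0.0, -0.001, 0.001], [0.0, -0.001, 0.001], [0.0, -0.001, 0.001], [0.0, -0.001, 0.001], [0.0, -0.001, 0.001]]
```

View pics/p8.png

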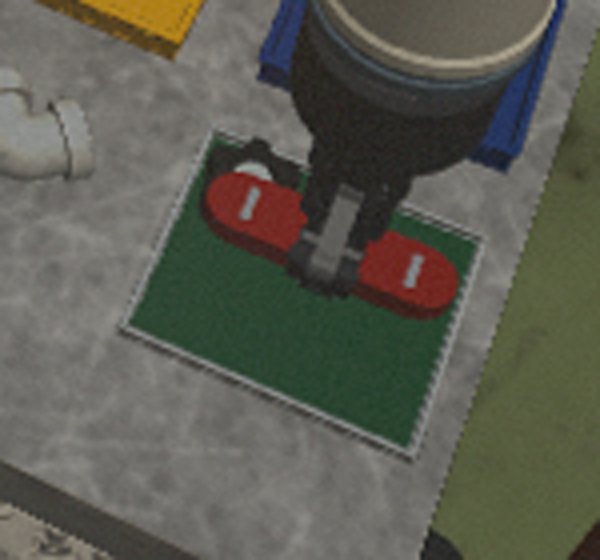

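The strap is held flat over the tray (slots at crop (250,203) and (413,272)), and the knob stands upright in the far-left corner. Lowering.

Call:
play_rows(
  offset=[
    [-1,0,14],
    [-1,0,14],
    [-1,0,14],
    [-1,0,12],
    [0,0,6],
  ],
  twist=[
    [0,-0.001,0],
    [0,-0.001,0],
    [0,-0.001,0],
    [0,-0.001,0],
    [0,0,0],
  ],
  hand=[0.15,0.15,0.15,0.15,0.15],
)

```text
time: 20.2
ee_pos: [0.3479, -0.2393, 0.0018]
ee_rot: [[1.0, 0.026, 0.01], [0.026, -1.0, -0.007], [0.01, 0.007, -1.0]]
wrist_force: [0.0, -0.4, -3.0]
opening: 0.0268
```

Call:
play_rows(
  offset=[
    [0,0,3],
    [0,0,3],
    [0,0,2],
    [0,0,1],
    [0,0,0],
  ],
  twist=[
    [0,0,0],
    [0,0,0],
    [0,0,0],
    [0,0,0],
    [0,0,0],
  ],
  hand=[0.15,0.15,0.15,0.15,0.15],
)

```text
time: 20.7
ee_pos: [0.3497, -0.2394, -0.0063]
ee_rot: [[1.0, 0.026, 0.012], [0.027, -1.0, -0.008], [0.012, 0.009, -1.0]]
wrist_force: [-1.0, -0.0, -1.8]
opening: 0.0268
```

```bash
python3 - <<'E'
from h import *
plan((343,-240,-8,1.5,3))
E
```

```text
[[-2.2, 0.1, 0.5], [-2.2, 0.1, 0.6], [-2.2, 0.1, 0.6]] [[0.003, -0.004, 0.0], [0.003, -0.004, 0.0], [0.003, -0.004, 0.0]]
```

Call:
play_rows(
  offset=[
    [-2,0,0.5],
    [-2,0,0.5],
    [-2,0,0.5],
    [-1,0,0],
    [0,0,0],
  ],
  twist=[
    [0.003,-0.004,0],
    [0.003,-0.004,0],
    [0.003,-0.004,0],
    [0,0,0],
    [0,0,0],
  ],
  hand=[0.15,0.15,0.15,0.15,0.15],
)

```text
time: 21.2
ee_pos: [0.3423, -0.24, -0.0075]
ee_rot: [[1.0, 0.026, -0.0], [0.026, -1.0, 0.001], [-0.0, -0.001, -1.0]]
wrist_force: [0.5, -0.1, -2.8]
opening: 0.0266
```

Call:
play_rows(
  offset=[
    [0,0,2],
    [0,0,2],
    [0,0,1],
    [0,0,1],
    [0,0,0],
  ],
  twist=[
    [0,0,0],
    [0,0,0],
    [0,0,0],
    [0,0,0],
    [0,0,0],
  ],
  hand=[0.15,0.15,0.15,0.15,0.15],
)

```text
time: 21.7
ee_pos: [0.3422, -0.2399, -0.0141]
ee_rot: [[1.0, 0.026, -0.0], [0.026, -1.0, 0.001], [-0.0, -0.001, -1.0]]
wrist_force: [0.2, 0.4, -1.3]
opening: 0.0265
```

Call:
play_rows(
  offset=[
    [0,0,1],
    [0,0,1],
    [0,0,0],
    [0,0,0],
  ],
  twist=[
    [0,0,0],
    [0,0,0],
    [0,0,0],
    [0,0,0],
  ],
  hand=[0.15,0.15,0.15,0.15],
)

```text
time: 22.1
ee_pos: [0.3427, -0.2402, -0.014]
ee_rot: [[1.0, 0.026, 0.0], [0.026, -1.0, 0.0], [0.0, -0.0, -1.0]]
wrist_force: [-0.5, -0.4, -1.6]
opening: 0.0266
```

Call:
play_rows(
  offset=[
    [0,0,0],
    [0,0,0],
    [0,0,0],
    [0,0,-15],
    [0,0,-35],
  ],
  twist=[
    [0,0,0],
    [0,0,0],
    [0,0,0],
    [0,0,0],
    [0,0,0],
  ],
  hand=[0.42,0.42,0.42,0.42,0.42],
)

```text
time: 22.6
ee_pos: [0.3405, -0.2386, 0.0338]
ee_rot: [[1.0, 0.026, -0.005], [0.026, -1.0, 0.004], [-0.005, -0.004, -1.0]]
wrist_force: [0.5, -0.5, 0.3]
opening: 0.0358
```

Call:
play_rows(
  offset=[
    [0,0,-45],
    [0,0,-40],
    [0,0,0],
  ],
  twist=[
    [0,0,0],
    [0,0,0],
    [0,0,0],
  ],
  hand=[0.42,0.42,0.42],
)

```text
time: 22.9
ee_pos: [0.342, -0.2397, 0.1244]
ee_rot: [[1.0, 0.026, -0.003], [0.026, -1.0, 0.003], [-0.003, -0.003, -1.0]]
wrist_force: [-0.2, -1.4, -0.3]
opening: 0.0361
```

```bash
python3 - <<'E'
from h import *
st=sense();print(st["ee_pos"],st["opening"],st["wrist_force"])
plan((507,247,110,84.5,15))
s=snapshot("top")
for q in regions_of("top","strap")[:1]:print(q["conf"],rect(wpts(s,q["region"],.017)))
print([(q["conf"],ray(s,q["uv"],.003)) for q in tip_of("top","knob")[:1]])
E
```

```text
[ 0.34203258 -0.23973954  0.12442404] 0.03605807238345172 [-0.21839827 -1.44081253 -0.31930262]
[[11.8, -32.1, 1.0], [14.9, -30.9, 1.0], [17.8, -29.3, 1.0], [20.5, -27.4, 1.0], [23.1, -25.3, 1.0]] [[-0.0, 0.0, -0.097], [-0.0, 0.0, -0.097], [-0.0, 0.0, -0.097], [-0.0, 0.0, -0.097], [-0.0, 0.0, -0.097]]
[[25.4, -23.0, 1.0], [27.5, -20.4, 1.0], [29.4, -17.7, 1.0], [30.9, -14.8, 1.0], [32.2, -11.7, 1.0]] [[-0.0, 0.0, -0.097], [-0.0, 0.0, -0.097], [-0.0, 0.0, -0.097], [-0.0, 0.0, -0.097], [-0.0, 0.0, -0.097]]
[[33.2, -8.5, 1.0], [33.8, -5.3, 1.0], [34.2, -2.0, 1.0], [34.2, 1.3, 1.0], [34.0, 4.6, 1.0]] [[-0.0, 0.0, -0.097], [-0.0, 0.0, -0.097], [-0.0, 0.0, -0.097], [-0.0, 0.0, -0.097], [-0.0, 0.0, -0.097]]
0.6 (array([ 341.6, -224. ]), array([30.5, 83. ]), 1.3)
[(0.71, array([ 0.39062882, -0.19266099,  0.003     ]))]
```

Call:
play_rows(
  offset=[
    [12,-32,-5],
    [15,-31,-5],
    [18,-29,0],
    [21,-27,0],
    [23,-25,0],
  ],
  twist=[
    [0,0,-0.097],
    [0,0,-0.097],
    [0,0,-0.097],
    [0,0,-0.097],
    [0,0,-0.097],
  ],
  hand=[0.42,0.42,0.42,0.42,0.42],
)

```text
time: 23.55
ee_pos: [0.3909, -0.0725, 0.1236]
ee_rot: [[0.868, 0.497, -0.021], [0.497, -0.868, 0.011], [-0.013, -0.02, -1.0]]
wrist_force: [1.8, -0.3, -0.3]
opening: 0.036
```

Call:
play_rows(
  offset=[
    [25,-23,1],
    [27,-20,1],
    [29,-18,1],
    [31,-15,1],
    [32,-12,1],
  ],
  twist=[
    [0,0,-0.097],
    [0,0,-0.097],
    [0,0,-0.097],
    [0,0,-0.097],
    [0,0,-0.097],
  ],
  hand=[0.42,0.42,0.42,0.42,0.42],
)

```text
time: 24.05
ee_pos: [0.4359, 0.0972, 0.1102]
ee_rot: [[0.518, 0.855, -0.037], [0.855, -0.518, 0.009], [-0.011, -0.037, -0.999]]
wrist_force: [0.6, -0.3, 0.6]
opening: 0.0359
```

Call:
play_rows(
  offset=[
    [33,-8,1],
    [34,-5,1],
    [34,-2,1],
    [25,1,1],
    [0,0,0],
  ],
  twist=[
    [0,0,-0.097],
    [0,0,-0.097],
    [0,0,-0.097],
    [0,0,-0.097],
    [0,0,0],
  ],
  hand=[0.42,0.42,0.42,0.42,0.42],
)

```text
time: 24.55
ee_pos: [0.4683, 0.2263, 0.0949]
ee_rot: [[0.133, 0.99, -0.052], [0.991, -0.133, 0.004], [-0.003, -0.052, -0.999]]
wrist_force: [-0.6, -1.0, 0.2]
opening: 0.0356
```

```bash
python3 - <<'E'
from h import *
st=sense();print(st["ee_pos"],st["opening"],st["wrist_force"])
plan((506,247,80,84.5,4))
E
```

```text
[0.46829622 0.22631447 0.09488202] 0.03562318672873626 [-0.58083787 -1.03043873  0.15324488]
[[6.4, 8.8, 3.2], [6.3, 8.9, 3.4], [6.2, 8.9, 3.5], [6.1, 8.9, 3.6]] [[-0.013, 0.001, -0.009], [-0.013, 0.001, -0.009], [-0.013, 0.001, -0.009], [-0.013, 0.001, -0.009]]
```

Call:
play_rows(
  offset=[
    [6,9,0],
    [6,9,0],
    [6,9,1],
    [6,9,1],
    [0,0,0],
  ],
  twist=[
    [-0.013,0.001,-0.009],
    [-0.013,0.001,-0.009],
    [-0.013,0.001,-0.009],
    [-0.013,0.001,-0.009],
    [0,0,0],
  ],
  hand=[0.42,0.42,0.42,0.42,0.42],
)

```text
time: 25.05
ee_pos: [0.5077, 0.2442, 0.0871]
ee_rot: [[0.099, 0.995, -0.002], [0.995, -0.099, -0.002], [-0.002, -0.001, -1.0]]
wrist_force: [-0.5, 0.2, 0.1]
opening: 0.0359
```

```bash
python3 - <<'E'
from h import *
st=sense();print(st["ee_pos"],st["opening"],st["wrist_force"])
plan((506,247,65,84.5,3))
s=snapshot("scene");save(s,"b9.png",(195,145,285,235),6.6)
E
```

```text
[0.50765743 0.24422996 0.08714072] 0.03589208780161573 [-0.530169    0.18921351  0.13441389]
[[0.9, -0.6, 7.4], [0.9, -0.6, 7.4], [0.9, -0.6, 7.4]] [[-0.0, 0.001, -0.001], [-0.0, 0.001, -0.001], [-0.0, 0.001, -0.001]]
```

View pics/b9.png

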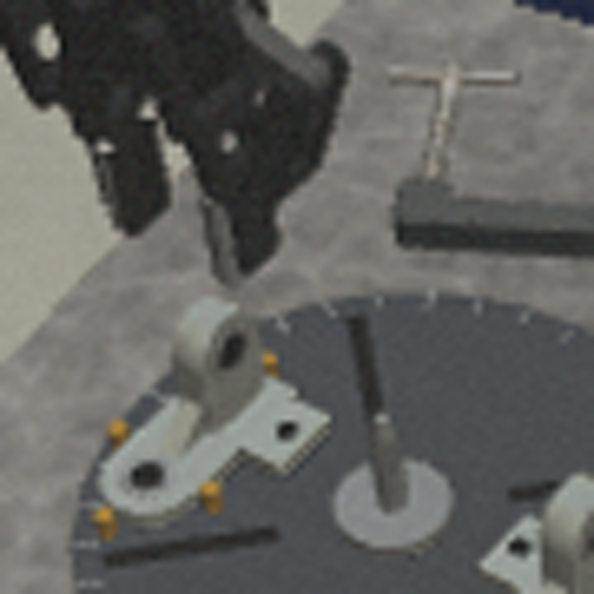

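```bash
python3 - <<'E'
from h import *
s=snapshot("scene");T=np.linalg.inv(s["world_from_camera"]);K=s["camera_matrix"]
f=lambda q:(lambda v:((v[:2]/v[2]-[195,145])*6.6).round(0))(K@(T[:3,:3]@np.array(q)+T[:3,3]))
a=np.radians(84.5);Y=np.array([np.cos(a),np.sin(a),0]);X=np.array([Y[1],-Y[0],0])
for o in([.506,.247,0],[.503,.2455,0]):
    o=np.array(o)
    print("lug hole axis -y face,+y face",[f(o-Y*.007*k+[0,0,.066]).tolist() for k in(1,-1)],"top",[f(o-Y*.007*k+[0,0,.077]).tolist() for k in(1,-1)],"lug base corners -y face",[f(o-Y*.007+X*.015*k+[0,0,.034]).tolist() for k in(1,-1)],"hole",f(o-X*.041+[0,0,.034]),"tongue end",f(o-Y*.034+[0,0,.034]))
p=np.array(sense()["ee_pos"])
print("tips",[[f(p+Y*.018*k+X*.011*j+[0,0,.025]).tolist() for j in(1,-1)] for k in(1,-1)])
E
```

```text
lug hole axis -y face,+y face [[217.0, 343.0], [185.0, 327.0]] top [[213.0, 319.0], [180.0, 303.0]] lug base corners -y face [[258.0, 383.0], [202.0, 437.0]] hole [136. 476.] tongue end [293. 441.]
lug hole axis -y face,+y face [[216.0, 350.0], [183.0, 334.0]] top [[212.0, 327.0], [178.0, 310.0]] lug base corners -y face [[257.0, 390.0], [201.0, 444.0]] hole [135. 483.] tongue end [292. 448.]
tips [[[169.0, 195.0], [125.0, 234.0]], [[256.0, 236.0], [212.0, 276.0]]]
```

The left lug (face hole at crop (233,350)) is right below the fingers: in the same camera it comes out at about (508,244) mm, and the TCP is at (508,244). Descending straight.

Call:
play_rows(
  offset=[
    [0,0,15],
    [0,0,15],
    [0,0,15],
    [0,0,10],
    [0,0,0],
  ],
  twist=[
    [0,0,0],
    [0,0,0],
    [0,0,0],
    [0,0,0],
    [0,0,0],
  ],
  hand=[0.42,0.42,0.42,0.42,0.42],
)

```text
time: 25.65
ee_pos: [0.5057, 0.2425, 0.0303]
ee_rot: [[0.101, 0.995, -0.003], [0.995, -0.101, -0.002], [-0.002, -0.003, -1.0]]
wrist_force: [0.1, 0.5, -0.2]
opening: 0.0358
```

Call:
play_rows(
  offset=[
    [0,0,4],
    [0,0,4],
    [0,0,2],
    [0,0,0],
    [0,0,0],
  ],
  twist=[
    [0,0,0],
    [0,0,0],
    [0,0,0],
    [0,0,0],
    [0,0,0],
  ],
  hand=[0.42,0.42,0.42,0.42,0.42],
)

```text
time: 26.15
ee_pos: [0.5064, 0.2427, 0.0206]
ee_rot: [[0.101, 0.995, -0.002], [0.995, -0.101, -0.002], [-0.002, -0.002, -1.0]]
wrist_force: [0.2, -0.0, 0.0]
opening: 0.0358
```

Call:
play_rows(
  offset=[
    [1.5,0,0],
    [0,0,0],
    [0,0,0],
    [0,0,0],
    [0,0,0],
  ],
  twist=[
    [0,0,0],
    [0,0,0],
    [0,0,0],
    [0,0,0],
    [0,0,0],
  ],
  hand=[0.42,0.02,0.02,0.02,0.02],
  grip_force=25,
)

```text
time: 26.65
ee_pos: [0.5069, 0.2446, 0.0213]
ee_rot: [[0.101, 0.995, -0.001], [0.995, -0.101, -0.001], [-0.001, -0.001, -1.0]]
wrist_force: [-0.0, 0.2, 0.3]
opening: 0.0136
```

Call:
play_rows(
  offset=[
    [0,0,0],
    [0,0,0],
  ],
  twist=[
    [0,0,0],
    [0,0,0],
  ],
  hand=[0.02,0.02],
  grip_force=50,
)

```text
time: 26.85
ee_pos: [0.5071, 0.2447, 0.0214]
ee_rot: [[0.101, 0.995, -0.001], [0.995, -0.101, -0.001], [-0.001, -0.001, -1.0]]
wrist_force: [-0.1, 0.3, -1.2]
opening: 0.0135
```

Gripped the lug (13.5 mm). Lifting straight up and heading for the blue tray.

Call:
play_rows(
  offset=[
    [0,0,-4],
    [0,0,-10],
    [0,0,-20],
    [0,0,-30],
    [0,0,-30],
  ],
  twist=[
    [0,0,0],
    [0,0,0],
    [0,0,0],
    [0,0,0],
    [0,0,0],
  ],
  hand=[0.02,0.02,0.02,0.02,0.02],
)

```text
time: 27.35
ee_pos: [0.5035, 0.243, 0.1156]
ee_rot: [[0.101, 0.995, -0.01], [0.995, -0.102, -0.005], [-0.006, -0.009, -1.0]]
wrist_force: [0.6, -0.3, -1.9]
opening: 0.0135
```

```bash
python3 - <<'E'
from h import *
st=sense();print(st["ee_pos"],st["opening"],st["wrist_force"])
plan((541,-226,110,91.5,15))
E
```

```text
[0.50354984 0.24300288 0.11564714] 0.013507248106260946 [ 0.57455027 -0.30721757 -1.8615852 ]
[[-30.8, 5.7, 0.5], [-30.9, 5.4, 0.5], [-30.9, 5.1, 0.5], [-31.0, 4.9, 0.5], [-31.0, 4.6, 0.5]] [[-0.001, 0.0, -0.009], [-0.001, 0.0, -0.009], [-0.001, 0.0, -0.009], [-0.001, 0.0, -0.009], [-0.001, 0.0, -0.009]]
[[-31.1, 4.3, 0.5], [-31.1, 4.1, 0.5], [-31.1, 3.8, 0.5], [-31.2, 3.5, 0.4], [-31.2, 3.3, 0.4]] [[-0.001, 0.0, -0.009], [-0.001, 0.0, -0.009], [-0.001, 0.0, -0.009], [-0.001, 0.0, -0.009], [-0.001, 0.0, -0.009]]
[[-31.2, 3.0, 0.4], [-31.2, 2.7, 0.4], [-31.3, 2.5, 0.4], [-31.3, 2.2, 0.4], [-31.3, 1.9, 0.4]] [[-0.001, 0.0, -0.009], [-0.001, 0.0, -0.009], [-0.001, 0.0, -0.009], [-0.001, 0.0, -0.009], [-0.001, 0.0, -0.009]]
```

Call:
play_rows(
  offset=[
    [-31,6,-3],
    [-31,5,0],
    [-31,5,0],
    [-31,5,0],
    [-31,5,0],
  ],
  twist=[
    [-0.001,0,-0.009],
    [-0.001,0,-0.009],
    [-0.001,0,-0.009],
    [-0.001,0,-0.009],
    [-0.001,0,-0.009],
  ],
  hand=[0.02,0.02,0.02,0.02,0.02],
)

```text
time: 27.85
ee_pos: [0.5207, 0.0865, 0.1288]
ee_rot: [[0.049, 0.999, 0.008], [0.999, -0.049, -0.0], [0.0, 0.008, -1.0]]
wrist_force: [0.3, -0.4, -2.6]
opening: 0.0137
```

Call:
play_rows(
  offset=[
    [-31,4,0],
    [-31,4,0],
    [-31,4,0],
    [-31,4,0],
    [-31,3,0],
  ],
  twist=[
    [-0.001,0,-0.009],
    [-0.001,0,-0.009],
    [-0.001,0,-0.009],
    [-0.001,0,-0.009],
    [-0.001,0,-0.009],
  ],
  hand=[0.02,0.02,0.02,0.02,0.02],
)

```text
time: 28.35
ee_pos: [0.5348, -0.0756, 0.1334]
ee_rot: [[0.002, 1.0, 0.016], [1.0, -0.002, -0.001], [-0.001, 0.016, -1.0]]
wrist_force: [0.7, -0.6, -2.1]
opening: 0.0135
```

Call:
play_rows(
  offset=[
    [-31,3,0],
    [-31,3,0],
    [-31,2,0],
    [-20,2,0],
    [0,0,0],
  ],
  twist=[
    [-0.001,0,-0.009],
    [-0.001,0,-0.009],
    [-0.001,0,-0.009],
    [-0.001,0,-0.009],
    [0,0,0],
  ],
  hand=[0.02,0.02,0.02,0.02,0.02],
)

```text
time: 28.85
ee_pos: [0.5459, -0.197, 0.1377]
ee_rot: [[-0.032, 0.999, 0.024], [0.999, 0.033, -0.002], [-0.003, 0.023, -1.0]]
wrist_force: [0.4, -1.0, -2.3]
opening: 0.0135
```

```bash
python3 - <<'E'
from h import *
st=sense();print(st["ee_pos"],st["opening"],st["wrist_force"],st["ee_rot"].round(3) if hasattr(st["ee_rot"],"round") else st["ee_rot"])
plan((541,-226,50,91.5,4))
E
```

```text
[ 0.54590489 -0.19700227  0.1377439 ] 0.013499998920709477 [ 0.41055186 -0.96903934 -2.31178074] [[-0.032  0.999  0.024]
 [ 0.999  0.033 -0.002]
 [-0.003  0.023 -1.   ]]
[[-7.1, -2.0, 21.9], [-7.2, -1.8, 21.9], [-7.2, -1.7, 21.9], [-7.2, -1.6, 21.9]] [[0.006, 0.001, 0.002], [0.006, 0.001, 0.002], [0.006, 0.001, 0.002], [0.006, 0.001, 0.002]]
```

Call:
play_rows(
  offset=[
    [-8,-2,18],
    [-8,-2,20],
    [-8,-2,20],
    [-8,-2,20],
    [0,0,0],
  ],
  twist=[
    [0.006,0.001,0.002],
    [0.006,0.001,0.002],
    [0.006,0.001,0.002],
    [0.006,0.001,0.002],
    [0,0,0],
  ],
  hand=[0.02,0.02,0.02,0.02,0.02],
)

```text
time: 29.35
ee_pos: [0.5382, -0.2278, 0.055]
ee_rot: [[-0.025, 1.0, -0.003], [1.0, 0.025, 0.002], [0.002, -0.003, -1.0]]
wrist_force: [-0.1, 0.7, -2.3]
opening: 0.0134
```

```bash
python3 - <<'E'
from h import *
st=sense();print(st["ee_pos"],st["opening"],st["wrist_force"])
plan((541,-226,12,91.5,4))
s=snapshot("scene");save(s,"b10.png",(370,200,500,340),4.2)
E
```

```text
[ 0.53818036 -0.22781506  0.0550166 ] 0.013359708935041131 [-0.07223772  0.71255571 -2.27714921]
[[0.4, 0.7, 10.8], [0.4, 0.7, 10.8], [0.4, 0.7, 10.8], [0.4, 0.7, 10.8]] [[-0.001, -0.001, -0.0], [-0.001, -0.001, -0.0], [-0.001, -0.001, -0.0], [-0.001, -0.001, -0.0]]
```

View pics/b10.png

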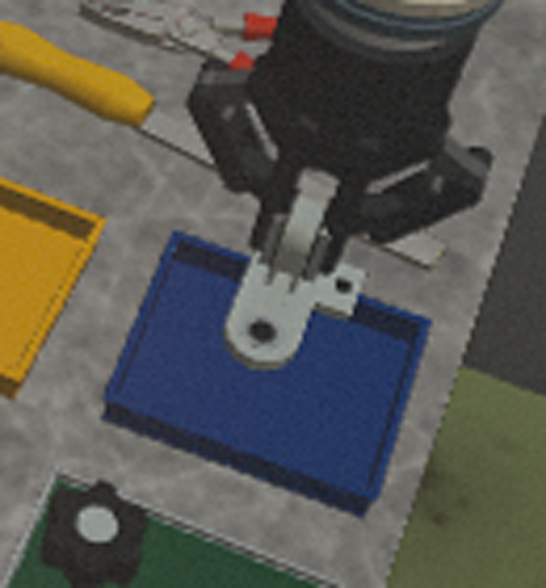

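The left bracket hangs level over the blue tray (hole at crop (262,330)). Lowering.

Call:
play_rows(
  offset=[
    [0.5,1,12],
    [0.5,1,12],
    [0,1,12],
    [0,1,8],
    [0,0,3],
  ],
  twist=[
    [-0.001,-0.001,0],
    [-0.001,-0.001,0],
    [-0.001,0,0],
    [0,0,0],
    [0,0,0],
  ],
  hand=[0.02,0.02,0.02,0.02,0.02],
)

```text
time: 29.9
ee_pos: [0.5449, -0.2247, 0.0075]
ee_rot: [[-0.027, 1.0, 0.005], [1.0, 0.027, -0.001], [-0.001, 0.005, -1.0]]
wrist_force: [-0.9, 0.0, -2.0]
opening: 0.0133
```

Call:
play_rows(
  offset=[
    [0,0,2],
    [0,0,2],
    [0,0,2],
    [0,0,1],
    [0,0,0],
  ],
  twist=[
    [0,0,0],
    [0,0,0],
    [0,0,0],
    [0,0,0],
    [0,0,0],
  ],
  hand=[0.02,0.02,0.02,0.02,0.02],
)

```text
time: 30.4
ee_pos: [0.5453, -0.2249, 0.0002]
ee_rot: [[-0.027, 1.0, 0.005], [1.0, 0.027, -0.001], [-0.001, 0.005, -1.0]]
wrist_force: [-0.3, 0.1, -1.4]
opening: 0.0136
```

Call:
play_rows(
  offset=[
    [0,0,1],
    [0,0,1],
    [0,0,0],
    [0,0,0],
    [0,0,0],
  ],
  twist=[
    [0,0,0],
    [0,0,0],
    [0,0,0],
    [0,0,0],
    [0,0,0],
  ],
  hand=[0.02,0.02,0.02,0.02,0.02],
)

```text
time: 30.9
ee_pos: [0.5457, -0.2251, -0.0012]
ee_rot: [[-0.027, 1.0, 0.006], [1.0, 0.027, -0.002], [-0.002, 0.006, -1.0]]
wrist_force: [-1.0, 1.2, -1.6]
opening: 0.0137
```

Call:
play_rows(
  offset=[
    [0,0,1],
    [0,0,0],
    [0,0,0],
    [0,0,0],
    [0,0,0],
  ],
  twist=[
    [0,0,0],
    [0,0,0],
    [0,0,0],
    [0,0,0],
    [0,0,0],
  ],
  hand=[0.02,0.02,0.4,0.4,0.4],
)

```text
time: 31.4
ee_pos: [0.5465, -0.2254, -0.0012]
ee_rot: [[-0.027, 1.0, 0.008], [1.0, 0.027, -0.002], [-0.002, 0.008, -1.0]]
wrist_force: [-0.4, 0.9, -0.7]
opening: 0.0342
```

Call:
play_rows(
  offset=[
    [0,0,-10],
    [0,0,-30],
    [0,0,-40],
    [0,0,-40],
    [0,0,0],
  ],
  twist=[
    [0,0,0],
    [0,0,0],
    [0,0,0],
    [0,0,0],
    [0,0,0],
  ],
  hand=[0.42,0.42,0.42,0.42,0.42],
)

```text
time: 31.9
ee_pos: [0.5451, -0.225, 0.1241]
ee_rot: [[-0.027, 1.0, 0.006], [1.0, 0.027, -0.001], [-0.001, 0.006, -1.0]]
wrist_force: [0.3, 0.6, -0.2]
opening: 0.036
```

```bash
python3 - <<'E'
from h import *
st=sense();print(st["ee_pos"],st["opening"],st["wrist_force"])
plan((493,95,95,84.5,11))
s=snapshot("scene")
print([(q["conf"],q["uv"],ray(s,q["uv"],.003)) for q in tip_of("scene","bracket_left")[:2]],[(q["conf"],q["uv"],ray(s,q["uv"],.026)) for q in tip_of("scene","bracket_right")[:2]])
T=np.linalg.inv(s["world_from_camera"]);K=s["camera_matrix"]
# long-arm holes of right bracket: dark blob centre by eye earlier; refine here
for q in regions_of("scene","bracket_right")[:1]:
    g=cv2.cvtColor(s["image"],cv2.COLOR_RGB2GRAY);l,t,r,b=[int(v) for v in q["box"]];print(q["box"])
    c=cv2.resize(g[t-3:b+4,l-3:r+4],None,fx=4,fy=4,interpolation=cv2.INTER_CUBIC)
    n,lab,stt,cen=cv2.connectedComponentsWithStats((c<75).astype(np.uint8))
    for i in range(1,n):
        if stt[i,4]>60:
            uv=cen[i]/4+[l-3-.4,t-3-.4];print(stt[i,4],uv.round(1),ray(s,uv,.033)[:2].round(4))
E
```

```text
[ 0.54513304 -0.22499318  0.1241219 ] 0.03601204730059268 [ 0.2900883   0.62546559 -0.23434891]
[[29.2, -4.0, 2.6], [29.2, -4.3, 2.6], [29.1, -4.6, 2.6], [29.1, -4.9, 2.6], [29.0, -5.3, 2.6]] [[0.001, 0.0, 0.011], [0.001, 0.0, 0.011], [0.001, 0.0, 0.011], [0.001, 0.0, 0.011], [0.001, 0.0, 0.011]]
[[28.9, -5.6, 2.6], [28.9, -5.9, 2.6], [28.8, -6.2, 2.6], [28.7, -6.6, 2.6], [28.7, -6.9, 2.6]] [[0.001, 0.0, 0.011], [0.001, 0.0, 0.011], [0.001, 0.0, 0.011], [0.001, 0.0, 0.011], [0.001, 0.0, 0.011]]
[[28.6, -7.2, 2.6]] [[0.001, 0.0, 0.011]]
[(0.8, [429.5, 277.7], array([ 0.54843982, -0.22145517,  0.003     ])), (0.59, [405.9, 361.9], array([ 0.34739752, -0.24151522,  0.003     ]))] [(0.96, [280.9, 235.3], array([0.49103332, 0.1006083 , 0.026     ])), (0.37, [355.5, 264.8], array([ 0.49197403, -0.07552341,  0.026     ]))]
[263.1, 216.1, 294.4, 254.5]
91 [262.3 215.8] [0.5165 0.1619]
707 [291.6 216.3] [0.5451 0.1034]
1481 [268.8 226.2] [0.4966 0.1336]
260 [285.5 225.3] [0.5156 0.1026]
68 [260.8 227.5] [0.4854 0.1472]
74 [273.1 227.3] [0.4981 0.1236]
87 [292.3 227.8] [0.5161 0.0859]
66 [277.5 229.8] [0.4963 0.1117]
72 [295.4 230.1] [0.5132 0.0766]
95 [291.1 238.2] [0.489 0.074]
1426 [286.4 250.3] [0.4554 0.067 ]
100 [263.7 240.7] [0.4561 0.1225]
624 [260.8 250.3] [0.431  0.1146]
260 [271.9 244.9] [0.4541 0.1013]
126 [269.5 253.9] [0.431  0.0936]
```

Call:
play_rows(
  offset=[
    [29,-4,2],
    [29,-4,2],
    [29,-5,2],
    [29,-5,2],
    [29,-5,2],
  ],
  twist=[
    [0.001,0,0.011],
    [0.001,0,0.011],
    [0.001,0,0.011],
    [0.001,0,0.011],
    [0.001,0,0.011],
  ],
  hand=[0.42,0.42,0.42,0.42,0.42],
)

```text
time: 32.6
ee_pos: [0.5125, -0.0761, 0.1005]
ee_rot: [[0.036, 0.999, -0.019], [0.999, -0.035, 0.005], [0.004, -0.02, -1.0]]
wrist_force: [-0.3, 0.6, -0.3]
opening: 0.036
```

Call:
play_rows(
  offset=[
    [29,-6,2],
    [29,-6,2],
    [29,-6,2],
    [29,-7,2],
    [29,-7,2],
  ],
  twist=[
    [0.001,0,0.011],
    [0.001,0,0.011],
    [0.001,0,0.011],
    [0.001,0,0.011],
    [0.001,0,0.011],
  ],
  hand=[0.42,0.42,0.42,0.42,0.42],
)

```text
time: 33.1
ee_pos: [0.4811, 0.0761, 0.084]
ee_rot: [[0.094, 0.995, -0.039], [0.996, -0.093, 0.004], [0.001, -0.039, -0.999]]
wrist_force: [0.5, 0.0, -1.1]
opening: 0.0358
```

Call:
play_rows(
  offset=[
    [0,0,0],
    [0,0,0],
  ],
  twist=[
    [0,0,0],
    [0,0,0],
  ],
  hand=[0.42,0.42],
)

```text
time: 33.3
ee_pos: [0.4782, 0.0786, 0.0812]
ee_rot: [[0.09, 0.995, -0.045], [0.996, -0.089, 0.004], [-0.0, -0.045, -0.999]]
wrist_force: [-0.0, -1.1, 0.0]
opening: 0.0356
```

```bash
python3 - <<'E'
from h import *
st=sense();print(st["ee_pos"],st["opening"],st["wrist_force"])
plan((494,97,80,84.5,4))
E
```

```text
[0.47815792 0.07859252 0.08121305] 0.03561967487352018 [-0.01384573 -1.09860744  0.02041894]
[[4.9, 3.5, 0.1], [4.9, 3.5, 0.2], [4.9, 3.5, 0.2], [5.0, 3.5, 0.3]] [[-0.011, 0.0, 0.002], [-0.011, 0.0, 0.002], [-0.011, 0.0, 0.002], [-0.011, 0.0, 0.002]]
```

Call:
play_rows(
  offset=[
    [5,3.5,0],
    [5,3.5,0],
    [5,3.5,0],
    [5,3.5,0],
    [0,0,0],
  ],
  twist=[
    [-0.011,0,0.002],
    [-0.011,0,0.002],
    [-0.011,0,0.002],
    [-0.011,0,0.002],
    [0,0,0],
  ],
  hand=[0.42,0.42,0.42,0.42,0.42],
)

```text
time: 33.8
ee_pos: [0.4954, 0.096, 0.0795]
ee_rot: [[0.101, 0.995, 0.001], [0.995, -0.101, -0.001], [-0.001, 0.001, -1.0]]
wrist_force: [-0.3, 0.1, 0.6]
opening: 0.036
```

```bash
python3 - <<'E'
from h import *
st=sense();print(st["ee_pos"],st["opening"],st["wrist_force"])
plan((494,97,32,84.5,4))
E
```

```text
[0.4953762 0.0959828 0.0795358] 0.035969317086374145 [-0.29722969  0.104979    0.61777999]
[[0.2, -0.4, 11.9], [0.2, -0.4, 11.9], [0.2, -0.4, 11.9], [0.2, -0.4, 11.9]] [[0.0, 0.0, -0.001], [0.0, 0.0, -0.001], [0.0, 0.0, -0.001], [0.0, 0.0, -0.001]]
```

Call:
play_rows(
  offset=[
    [0.5,0,14],
    [0.5,0,14],
    [0.5,0,14],
    [0,0,8],
    [0,0,0],
  ],
  twist=[
    [0,0,0],
    [0,0,0],
    [0,0,0],
    [0,0,0],
    [0,0,0],
  ],
  hand=[0.42,0.42,0.42,0.42,0.42],
)

```text
time: 34.3
ee_pos: [0.4972, 0.0973, 0.0291]
ee_rot: [[0.101, 0.995, 0.004], [0.995, -0.101, -0.001], [-0.001, 0.004, -1.0]]
wrist_force: [0.4, -0.2, -0.7]
opening: 0.0357
```

Call:
play_rows(
  offset=[
    [0,0,3],
    [0,0,3],
    [0,0,2],
    [0,0,0],
    [0,0,0],
  ],
  twist=[
    [0,0,0],
    [0,0,0],
    [0,0,0],
    [0,0,0],
    [0,0,0],
  ],
  hand=[0.42,0.42,0.42,0.42,0.42],
)

```text
time: 34.8
ee_pos: [0.4984, 0.0973, 0.022]
ee_rot: [[0.102, 0.995, 0.006], [0.995, -0.102, -0.001], [-0.0, 0.006, -1.0]]
wrist_force: [-0.2, 0.8, 0.1]
opening: 0.036
```

Call:
play_rows(
  offset=[
    [0,-2,0],
    [0,-2,0],
    [0,0,0],
    [0,0,0],
    [0,0,0],
  ],
  twist=[
    [0.003,0,0],
    [0.003,0,0],
    [0,0,0],
    [0,0,0],
    [0,0,0],
  ],
  hand=[0.42,0.42,0.42,0.02,0.02],
  grip_force=25,
)

```text
time: 35.3
ee_pos: [0.4943, 0.0978, 0.0226]
ee_rot: [[0.101, 0.995, 0.001], [0.995, -0.101, -0.0], [0.0, 0.001, -1.0]]
wrist_force: [0.0, -1.5, -0.3]
opening: 0.0136
```

Call:
play_rows(
  offset=[
    [0,0,0],
    [0,0,0],
    [0,0,0],
    [0,0,0],
  ],
  twist=[
    [0,0,0],
    [0,0,0],
    [0,0,0],
    [0,0,0],
  ],
  hand=[0.02,0.02,0.02,0.02],
  grip_force=50,
)

```text
time: 35.7
ee_pos: [0.4944, 0.0977, 0.0227]
ee_rot: [[0.101, 0.995, 0.001], [0.995, -0.101, -0.0], [0.0, 0.001, -1.0]]
wrist_force: [0.9, -0.3, 0.7]
opening: 0.0132
```

Call:
play_rows(
  offset=[
    [0,0,-4],
    [0,0,-10],
    [0,0,-20],
    [0,0,-30],
    [0,0,-20],
  ],
  twist=[
    [0,0,0],
    [0,0,0],
    [0,0,0],
    [0,0,0],
    [0,0,0],
  ],
  hand=[0.02,0.02,0.02,0.02,0.02],
)

```text
time: 36.2
ee_pos: [0.4915, 0.0973, 0.1082]
ee_rot: [[0.102, 0.995, -0.006], [0.995, -0.102, -0.001], [-0.002, -0.006, -1.0]]
wrist_force: [0.8, 0.7, -1.9]
opening: 0.0132
```

```bash
python3 - <<'E'
from h import *
st=sense();print(st["ee_pos"],st["opening"],st["wrist_force"])
plan((531,-76.5,90,89,7))
s=snapshot("top");hsv=cv2.cvtColor(s["image"],cv2.COLOR_RGB2HSV)
for h0 in(110,140,170):
    m=np.zeros(hsv.shape[:2],bool);m[190:280,296:385]=1
    m&=(hsv[...,0]>15)&(hsv[...,0]<32)&(hsv[...,1]>h0);print(h0,rect(wpts(s,m,.015)))
E
```

```text
[0.49148704 0.09732739 0.10819869] 0.013214326709836077 [ 0.76803961  0.68304838 -1.87933761]
[[-24.1, 8.2, 2.6], [-24.2, 7.9, 2.6], [-24.3, 7.6, 2.6], [-24.4, 7.3, 2.6], [-24.5, 7.0, 2.6]] [[-0.001, 0.0, -0.012], [-0.001, 0.0, -0.012], [-0.001, 0.0, -0.012], [-0.001, 0.0, -0.012], [-0.001, 0.0, -0.012]]
[[-24.6, 6.7, 2.6], [-24.7, 6.4, 2.6]] [[-0.001, 0.0, -0.012], [-0.001, 0.0, -0.012]]
110 (array([511.3, -68.6]), array([131.3, 111.8]), 88.7)
140 (array([511.2, -68.6]), array([128. , 109.3]), 88.7)Traceback (most recent call last):
  File "<stdin>", line 7, in <module>
  File "h.py", line 12, in wpts
    c=max(cv2.findContours(mask.astype(np.uint8),0,1)[0],key=cv2.contourArea)[:,0]
      ~~~^^^^^^^^^^^^^^^^^^^^^^^^^^^^^^^^^^^^^^^^^^^^^^^^^^^^^^^^^^^^^^^^^^^^
ValueError: max() iterable argument is empty
```

Yellow tray centre confirmed at (511,-68). Moving over.

Call:
play_rows(
  offset=[
    [-24,8,0],
    [-24,8,1],
    [-24,8,1],
    [-24,7,1],
    [-24,7,1],
  ],
  twist=[
    [-0.001,0,-0.012],
    [-0.001,0,-0.012],
    [-0.001,0,-0.012],
    [-0.001,0,-0.012],
    [-0.001,0,-0.012],
  ],
  hand=[0.02,0.02,0.02,0.02,0.02],
)

```text
time: 36.75
ee_pos: [0.5236, -0.0258, 0.1108]
ee_rot: [[0.035, 0.999, 0.008], [0.999, -0.035, 0.001], [0.001, 0.008, -1.0]]
wrist_force: [-0.3, -0.4, -2.4]
opening: 0.013
```

Call:
play_rows(
  offset=[
    [-24,6,2],
    [-20,6,2],
    [0,0,0],
    [0,0,0],
  ],
  twist=[
    [-0.001,0,-0.012],
    [-0.001,0,-0.012],
    [0,0,0],
    [0,0,0],
  ],
  hand=[0.02,0.02,0.02,0.02],
)

```text
time: 37.15
ee_pos: [0.5346, -0.0745, 0.1075]
ee_rot: [[0.014, 1.0, 0.011], [1.0, -0.014, 0.001], [0.001, 0.011, -1.0]]
wrist_force: [-0.2, -0.6, -2.8]
opening: 0.0135
```

```bash
python3 - <<'E'
from h import *
st=sense();print(st["ee_pos"],st["opening"],st["wrist_force"])
plan((531,-76.5,50,89,4))
E
```

```text
[ 0.53458756 -0.07446401  0.10745098] 0.013493627143363584 [-0.23449564 -0.59195751 -2.7658543 ]
[[-0.5, -1.1, 14.4], [-0.5, -1.0, 14.4], [-0.5, -1.0, 14.4], [-0.5, -0.9, 14.4]] [[0.003, -0.0, 0.001], [0.003, -0.0, 0.001], [0.003, -0.0, 0.001], [0.003, -0.0, 0.001]]
```

Call:
play_rows(
  offset=[
    [-0.5,-1,20],
    [-0.5,-1,20],
    [-0.5,-1,20],
    [-0.5,-1,15],
    [0,0,0],
  ],
  twist=[
    [0.003,0,0.001],
    [0.003,0,0.001],
    [0.003,0,0.001],
    [0.003,0,0.001],
    [0,0,0],
  ],
  hand=[0.02,0.02,0.02,0.02,0.02],
)

```text
time: 37.65
ee_pos: [0.531, -0.0725, 0.0317]
ee_rot: [[0.016, 1.0, 0.001], [1.0, -0.016, 0.001], [0.001, 0.001, -1.0]]
wrist_force: [-0.4, -0.6, -1.0]
opening: 0.0132
```

Call:
play_rows(
  offset=[
    [0,0,10],
    [0,0,8],
    [0,0,5],
    [0,0,0],
    [0,0,0],
  ],
  twist=[
    [0,0,0],
    [0,0,0],
    [0,0,0],
    [0,0,0],
    [0,0,0],
  ],
  hand=[0.02,0.02,0.02,0.02,0.02],
)

```text
time: 38.15
ee_pos: [0.5324, -0.0716, 0.0085]
ee_rot: [[0.016, 1.0, 0.003], [1.0, -0.016, 0.001], [0.001, 0.003, -1.0]]
wrist_force: [-1.0, 0.1, -1.9]
opening: 0.0132
```

Call:
play_rows(
  offset=[
    [0,0,3],
    [0,0,2],
    [0,0,2],
    [0,0,1],
    [0,0,1],
  ],
  twist=[
    [0,0,0],
    [0,0,0],
    [0,0,0],
    [0,0,0],
    [0,0,0],
  ],
  hand=[0.02,0.02,0.02,0.02,0.02],
)

```text
time: 38.65
ee_pos: [0.5333, -0.072, -0.0001]
ee_rot: [[0.016, 1.0, 0.005], [1.0, -0.016, 0.001], [0.001, 0.005, -1.0]]
wrist_force: [0.9, -0.2, 1.1]
opening: 0.0134
```

Call:
play_rows(
  offset=[
    [0,0,1],
    [0,0,0],
    [0,0,0],
  ],
  twist=[
    [0,0,0],
    [0,0,0],
    [0,0,0],
  ],
  hand=[0.02,0.02,0.02],
)

```text
time: 38.95
ee_pos: [0.5335, -0.072, 0.0001]
ee_rot: [[0.016, 1.0, 0.005], [1.0, -0.016, 0.001], [0.001, 0.005, -1.0]]
wrist_force: [0.7, -1.0, -1.0]
opening: 0.0132
```

Call:
play_rows(
  offset=[
    [0,0,0],
    [0,0,0],
    [0,0,0],
    [0,0,-15],
    [0,0,-35],
  ],
  twist=[
    [0,0,0],
    [0,0,0],
    [0,0,0],
    [0,0,0],
    [0,0,0],
  ],
  hand=[0.4,0.4,0.4,0.42,0.42],
)

```text
time: 39.45
ee_pos: [0.5304, -0.0716, 0.0473]
ee_rot: [[0.016, 1.0, -0.002], [1.0, -0.016, 0.002], [0.002, -0.002, -1.0]]
wrist_force: [0.3, -0.0, 0.1]
opening: 0.0357
```

Call:
play_rows(
  offset=[
    [0,0,-40],
    [0,0,-35],
    [0,0,0],
  ],
  twist=[
    [0,0,0],
    [0,0,0],
    [0,0,0],
  ],
  hand=[0.42,0.42,0.42],
)

```text
time: 39.75
ee_pos: [0.5323, -0.072, 0.1281]
ee_rot: [[0.016, 1.0, 0.003], [1.0, -0.016, 0.001], [0.001, 0.003, -1.0]]
wrist_force: [-0.7, -0.3, -0.6]
opening: 0.0362
```

```bash
python3 - <<'E'
from h import *
st=sense();print(st["ee_pos"],st["opening"],st["wrist_force"])
plan((342.5,-240,90,1.5,13))
s=snapshot("top")
for q in regions_of("top","strap")[:2]:print(q["conf"],rect(wpts(s,q["region"],.017)))
s=snapshot("scene")
print([(n,[(q["conf"],ray(s,q["uv"],.003)) for q in tip_of("scene",n)[:1]]) for n in("knob","strap","bracket_left","bracket_right")])
for q in regions_of("scene","strap")[:2]:print(q["conf"],rect(wpts(s,q["region"],.012)))
E
```

```text
[ 0.53230939 -0.07200008  0.12808859] 0.036239173183554706 [-0.72452103 -0.30136467 -0.56572222]
[[-13.2, -14.4, 2.9], [-14.8, -12.8, 2.9], [-16.2, -10.9, 2.9], [-17.3, -9.0, 2.9], [-18.3, -6.9, 2.9]] [[0.0, -0.0, 0.118], [0.0, -0.0, 0.118], [0.0, -0.0, 0.118], [0.0, -0.0, 0.118], [0.0, -0.0, 0.118]]
[[-18.9, -4.7, 2.9], [-19.4, -2.4, 2.9], [-19.5, -0.1, 2.9], [-19.4, 2.1, 2.9], [-19.0, 4.4, 2.9]] [[0.0, -0.0, 0.118], [0.0, -0.0, 0.118], [0.0, -0.0, 0.118], [0.0, -0.0, 0.118], [0.0, -0.0, 0.118]]
[[-18.3, 6.6, 2.9], [-17.4, 8.7, 2.9], [-16.3, 10.7, 2.9]] [[0.0, -0.0, 0.118], [0.0, -0.0, 0.118], [0.0, -0.0, 0.118]]
0.47 (array([ 343.4, -277.5]), array([26.1, 27.4]), 13.5)
[('knob', [(0.73, array([ 0.39111718, -0.19610642,  0.003     ]))]), ('strap', [(0.91, array([ 0.34396495, -0.24081422,  0.003     ]))]), ('bracket_left', [(0.74, array([ 0.54826016, -0.21998965,  0.003     ]))]), ('bracket_right', [(0.9, array([ 0.52981297, -0.07012165,  0.003     ]))])]
0.87 (array([ 341.7, -239.3]), array([ 33.8, 107.6]), 3.3)
```

All where expected. Back to the strap.

Call:
play_rows(
  offset=[
    [-13,-14,1],
    [-15,-13,1],
    [-16,-11,1],
    [-17,-9,2],
    [-18,-7,2],
  ],
  twist=[
    [0,0,0.118],
    [0,0,0.118],
    [0,0,0.118],
    [0,0,0.118],
    [0,0,0.118],
  ],
  hand=[0.42,0.42,0.42,0.42,0.42],
)

```text
time: 40.65
ee_pos: [0.4533, -0.1352, 0.1123]
ee_rot: [[0.584, 0.812, -0.011], [0.812, -0.584, 0.004], [-0.003, -0.011, -1.0]]
wrist_force: [-0.3, 0.3, 0.1]
opening: 0.0357
```

Call:
play_rows(
  offset=[
    [-19,-5,2],
    [-19,-2,2],
    [-19,0,2],
    [-19,2,2],
    [-19,4,2],
  ],
  twist=[
    [0,0,0.118],
    [0,0,0.118],
    [0,0,0.118],
    [0,0,0.118],
    [0,0,0.118],
  ],
  hand=[0.42,0.42,0.42,0.42,0.42],
)

```text
time: 41.15
ee_pos: [0.3743, -0.1981, 0.0997]
ee_rot: [[0.945, 0.326, -0.016], [0.327, -0.945, 0.006], [-0.013, -0.011, -1.0]]
wrist_force: [0.9, 0.1, 0.4]
opening: 0.0358
```

Call:
play_rows(
  offset=[
    [-18,6,2],
    [-17,8,2],
    [0,0,0],
    [0,0,0],
  ],
  twist=[
    [0,0,0.118],
    [0,0,0.118],
    [0,0,0],
    [0,0,0],
  ],
  hand=[0.42,0.42,0.42,0.42],
)

```text
time: 41.55
ee_pos: [0.3404, -0.2218, 0.0939]
ee_rot: [[0.996, 0.083, -0.02], [0.083, -0.996, 0.008], [-0.019, -0.01, -1.0]]
wrist_force: [0.6, 0.0, 0.0]
opening: 0.0361
```

```bash
python3 - <<'E'
from h import *
st=sense();print(st["ee_pos"],st["opening"],st["wrist_force"])
plan((342.5,-240,60,1.5,4))
E
```

```text
[ 0.34042136 -0.22176645  0.09385564] 0.03606318531091404 [0.57866207 0.04639844 0.0490202 ]
[[0.3, 4.7, 8.4], [0.3, 4.6, 8.4], [0.3, 4.6, 8.4], [0.4, 4.6, 8.5]] [[-0.002, 0.005, 0.014], [-0.002, 0.005, 0.014], [-0.002, 0.005, 0.014], [-0.002, 0.005, 0.014]]
```

Call:
play_rows(
  offset=[
    [0,5,8],
    [0,5,8],
    [0,5,8],
    [1,4,8],
    [0,0,0],
  ],
  twist=[
    [-0.002,0.005,0.014],
    [-0.002,0.005,0.014],
    [-0.002,0.005,0.014],
    [-0.002,0.005,0.014],
    [0,0,0],
  ],
  hand=[0.42,0.42,0.42,0.42,0.42],
)

```text
time: 42.05
ee_pos: [0.3444, -0.2412, 0.0583]
ee_rot: [[1.0, 0.03, 0.003], [0.03, -1.0, 0.001], [0.003, -0.001, -1.0]]
wrist_force: [0.2, 0.1, 0.4]
opening: 0.0357
```

```bash
python3 - <<'E'
from h import *
st=sense();print(st["ee_pos"],st["opening"],st["wrist_force"])
plan((342.5,-240,-11,1.5,5))
E
```

```text
[ 0.34435203 -0.24117548  0.05830185] 0.035679824868255806 [0.15618547 0.0764007  0.42466529]
[[-0.4, -0.2, 13.9], [-0.4, -0.2, 13.9], [-0.4, -0.2, 13.9], [-0.4, -0.2, 13.9], [-0.4, -0.2, 13.9]] [[-0.0, -0.001, 0.001], [-0.0, -0.001, 0.001], [-0.0, -0.001, 0.001], [-0.0, -0.001, 0.001], [-0.0, -0.001, 0.001]]
```

Call:
play_rows(
  offset=[
    [-1,0,15],
    [-1,0,15],
    [-1,0,14],
    [0,0,0],
    [0,0,0],
  ],
  twist=[
    [0,-0.001,0],
    [0,-0.001,0],
    [0,-0.001,0],
    [0,0,0],
    [0,0,0],
  ],
  hand=[0.45,0.45,0.45,0.45,0.45],
)

```text
time: 42.55
ee_pos: [0.342, -0.2415, 0.0126]
ee_rot: [[1.0, 0.03, -0.0], [0.03, -1.0, 0.001], [-0.0, -0.001, -1.0]]
wrist_force: [0.3, -0.6, 0.2]
opening: 0.0383
```

```bash
python3 - <<'E'
from h import *
st=sense();print(st["ee_pos"],st["opening"],st["wrist_force"])
plan((342.5,-240,-12,1.5,4))
E
```

```text
[ 0.34197914 -0.24152648  0.01256804] 0.038269820867743096 [ 0.27800905 -0.62853965  0.23868612]
[[0.1, -0.4, 6.1], [0.1, -0.4, 6.1], [0.1, -0.4, 6.1], [0.1, -0.4, 6.1]] [[-0.0, 0.0, 0.001], [-0.0, 0.0, 0.001], [-0.0, 0.0, 0.001], [-0.0, 0.0, 0.001]]
```

Call:
play_rows(
  offset=[
    [0,-0.5,8],
    [0,-0.5,8],
    [0,0,6],
    [0,0,3],
    [0,0,0],
  ],
  twist=[
    [0,0,0.001],
    [0,0,0.001],
    [0,0,0],
    [0,0,0],
    [0,0,0],
  ],
  hand=[0.45,0.45,0.45,0.45,0.45],
)

```text
time: 43.05
ee_pos: [0.3432, -0.2411, -0.0131]
ee_rot: [[1.0, 0.028, 0.002], [0.028, -1.0, -0.0], [0.002, 0.0, -1.0]]
wrist_force: [0.4, 0.8, 0.3]
opening: 0.0383
```

Call:
play_rows(
  offset=[
    [0,0,0],
    [0,0,0],
    [0,0,0],
    [0,0,0],
    [0,0,0],
  ],
  twist=[
    [0,0,0],
    [0,0,0],
    [0,0,0],
    [0,0,0],
    [0,0,0],
  ],
  hand=[0.15,0.15,0.15,0.15,0.15],
  grip_force=50,
)

```text
time: 43.55
ee_pos: [0.3431, -0.2411, -0.0127]
ee_rot: [[1.0, 0.028, 0.002], [0.028, -1.0, -0.0], [0.002, 0.0, -1.0]]
wrist_force: [0.0, -0.1, -2.0]
opening: 0.0267
```

Call:
play_rows(
  offset=[
    [0,0,-5],
    [0,0,-15],
    [0,0,-30],
    [0,0,-35],
    [0,0,-35],
  ],
  twist=[
    [0,0,0],
    [0,0,0],
    [0,0,0],
    [0,0,0],
    [0,0,0],
  ],
  hand=[0.15,0.15,0.15,0.15,0.15],
)

```text
time: 44.05
ee_pos: [0.3395, -0.2387, 0.1081]
ee_rot: [[1.0, 0.028, -0.007], [0.028, -1.0, 0.006], [-0.006, -0.006, -1.0]]
wrist_force: [0.2, -0.9, -2.5]
opening: 0.0263
```

Call:
play_rows(
  offset=[
    [0,0,-15],
    [0,0,0],
    [0,0,0],
  ],
  twist=[
    [0,0,0],
    [0,0,0],
    [0,0,0],
  ],
  hand=[0.15,0.15,0.15],
)

```text
time: 44.35
ee_pos: [0.3416, -0.2402, 0.1285]
ee_rot: [[1.0, 0.028, 0.001], [0.028, -1.0, 0.001], [0.001, -0.001, -1.0]]
wrist_force: [-0.8, -1.0, -2.2]
opening: 0.0265
```

```bash
python3 - <<'E'
from h import *
from scipy.optimize import least_squares
st=sense();print(st["ee_pos"],st["opening"],st["wrist_force"])
s=snapshot("top");t=snapshot("scene")
print("top stud tip",ray(s,(155+281/4.6-.4,175+266/4.6-.4),.07))
print("scene stud tip",ray(t,(195+380/6.6-.4,145+415/6.6-.4),.074),"washer",ray(t,(195+393/6.6-.4,145+503/6.6-.4),.0325))
for n,z,S in(("top",.0325,s),("scene",.0325,t)):
    im=S["image"];hsv=cv2.cvtColor(im,cv2.COLOR_RGB2HSV)
    K=S["camera_matrix"];T=np.linalg.inv(S["world_from_camera"]);v=K@(T[:3,:3]@[.495,.171,.0325]+T[:3,3]);u=v[:2]/v[2]
    m=np.zeros(im.shape[:2],np.uint8);cv2.circle(m,tuple(int(round(x)) for x in u),16,1,-1)
    m&=(hsv[...,2]>115).astype(np.uint8);c=max(cv2.findContours(m,0,1)[0],key=cv2.contourArea)
    (p,r)=cv2.minEnclosingCircle(c);q=wpts(S,m>0,z)*1000
    f=least_squares(lambda w:np.hypot(*(q-w).T)-20,[495,171],loss='soft_l1',f_scale=1);print(n,"washer",f.x.round(1),np.abs(f.fun).mean().round(1),len(q))
P=np.array(st["ee_pos"])
for c,S in(("top",s),("scene",t)):
    for q in regions_of(c,"strap")[:1]:print(c,"strap",q["conf"],rect(wpts(S,q["region"],P[2]+.0157+.014)))
plan((495,171,110,-6,15))
E
```

```text
[ 0.34162473 -0.24020294  0.12847021] 0.02649833830019908 [-0.75302834 -0.99588482 -2.22714785]
top stud tip [0.49207342 0.16731319 0.07      ]
scene stud tip [0.49642442 0.1713506  0.074     ] washer [0.49585667 0.17056212 0.0325    ]
top washer [495.5 171.4] 1.9 52
scene washer [497.1 172.1] 4.7 51
top strap 0.87 (array([ 339. , -207.2]), array([28.2, 51.6]), 1.3)
scene strap 0.74 (array([ 337. , -205.8]), array([37.1, 43.4]), 0.4)
[[11.0, -27.1, 1.2], [10.8, -27.2, 1.2], [10.6, -27.3, 1.2], [10.3, -27.4, 1.2], [10.1, -27.5, 1.2]] [[-0.0, 0.0, 0.009], [-0.0, 0.0, 0.009], [-0.0, 0.0, 0.009], [-0.0, 0.0, 0.009], [-0.0, 0.0, 0.009]]
[[9.8, -27.5, 1.2], [9.6, -27.6, 1.2], [9.3, -27.7, 1.2], [9.1, -27.8, 1.2], [8.8, -27.9, 1.2]] [[-0.0, 0.0, 0.009], [-0.0, 0.0, 0.009], [-0.0, 0.0, 0.009], [-0.0, 0.0, 0.009], [-0.0, 0.0, 0.009]]
[[8.6, -28.0, 1.2], [8.4, -28.0, 1.2], [8.1, -28.1, 1.2], [7.9, -28.2, 1.2], [7.6, -28.2, 1.2]] [[-0.0, 0.0, 0.009], [-0.0, 0.0, 0.009], [-0.0, 0.0, 0.009], [-0.0, 0.0, 0.009], [-0.0, 0.0, 0.009]]
```

Call:
play_rows(
  offset=[
    [11,-27,0],
    [11,-27,0],
    [11,-27,0],
    [10,-27,0],
    [10,-27,0],
  ],
  twist=[
    [0,0,0.009],
    [0,0,0.009],
    [0,0,0.009],
    [0,0,0.009],
    [0,0,0.009],
  ],
  hand=[0.15,0.15,0.15,0.15,0.15],
)

```text
time: 45.05
ee_pos: [0.3911, -0.1016, 0.1229]
ee_rot: [[1.0, -0.025, -0.01], [-0.024, -1.0, 0.005], [-0.01, -0.005, -1.0]]
wrist_force: [0.9, -0.2, -1.7]
opening: 0.0266
```

Call:
play_rows(
  offset=[
    [10,-27,0],
    [10,-27,0],
    [9,-28,0],
    [9,-28,0],
    [9,-28,0],
  ],
  twist=[
    [0,0,0.009],
    [0,0,0.009],
    [0,0,0.009],
    [0,0,0.009],
    [0,0,0.009],
  ],
  hand=[0.15,0.15,0.15,0.15,0.15],
)

```text
time: 45.55
ee_pos: [0.4423, 0.0405, 0.1179]
ee_rot: [[0.997, -0.071, -0.02], [-0.071, -0.997, 0.005], [-0.02, -0.004, -1.0]]
wrist_force: [-0.1, -0.6, -1.3]
opening: 0.0266
```

Call:
play_rows(
  offset=[
    [9,-28,0],
    [8,-28,0],
    [8,-28,0],
    [6,-18,0],
    [0,0,0],
  ],
  twist=[
    [0,0,0.009],
    [0,0,0.009],
    [0,0,0.009],
    [0,0,0.009],
    [0,0,0],
  ],
  hand=[0.15,0.15,0.15,0.15,0.15],
)

```text
time: 46.05
ee_pos: [0.481, 0.1465, 0.1116]
ee_rot: [[0.994, -0.106, -0.028], [-0.106, -0.994, 0.004], [-0.029, -0.001, -1.0]]
wrist_force: [0.0, -0.7, -2.2]
opening: 0.0265
```

```bash
python3 - <<'E'
from h import *
st=sense();print(st["ee_pos"],st["opening"],st["wrist_force"])
plan((495.5,169,75,-5.5,4))
E
```

```text
[0.48100425 0.14652171 0.11156942] 0.026543583629382608 [ 0.02153958 -0.68701399 -2.17254546]
[[3.3, -6.0, 9.1], [3.2, -6.0, 9.1], [3.2, -6.0, 9.1], [3.1, -5.9, 9.1]] [[-0.0, 0.007, -0.002], [-0.0, 0.007, -0.002], [-0.0, 0.007, -0.002], [-0.0, 0.007, -0.002]]
```

Call:
play_rows(
  offset=[
    [3,-6,6],
    [3,-6,7],
    [3,-6,8],
    [3,-6,8],
    [0,0,0],
  ],
  twist=[
    [0,0.007,-0.002],
    [0,0.007,-0.002],
    [0,0.007,-0.002],
    [0,0.007,-0.002],
    [0,0,0],
  ],
  hand=[0.15,0.15,0.15,0.15,0.15],
)

```text
time: 46.55
ee_pos: [0.4931, 0.1682, 0.077]
ee_rot: [[0.995, -0.097, -0.004], [-0.097, -0.995, -0.002], [-0.004, 0.002, -1.0]]
wrist_force: [-0.1, -0.3, -1.1]
opening: 0.0264
```

Call:
play_rows(
  offset=[
    [0,0,0],
    [0,0,0],
  ],
  twist=[
    [0,0,0],
    [0,0,0],
  ],
  hand=[0.15,0.15],
)

```text
time: 46.75
ee_pos: [0.4927, 0.1678, 0.0766]
ee_rot: [[0.995, -0.097, -0.005], [-0.097, -0.995, -0.002], [-0.004, 0.003, -1.0]]
wrist_force: [-0.4, -0.5, -2.2]
opening: 0.0265
```

```bash
python3 - <<'E'
from h import *
st=sense();print(st["ee_pos"],st["opening"],st["wrist_force"])
plan((495.5,169,62,-5.5,3))
P=np.array(st["ee_pos"]);s=snapshot("scene")
T=np.linalg.inv(s["world_from_camera"]);K=s["camera_matrix"]
f=lambda q:(lambda v:((v[:2]/v[2]-[205,150])*6).round(0))(K@(T[:3,:3]@np.array(q)+T[:3,3]))
z=P[2]+.0157+.014
a=np.radians(84.5);Y=np.array([np.cos(a),np.sin(a)]);h=P[:2]+[-.0007,.002]
for k in(.0365,0,-.0365,-.055):print(k,f([*(h+Y*k),z]))
save(s,"s11.png",(205,150,305,250),6)
E
```

```text
[0.49274059 0.16780312 0.07656514] 0.026543803304692647 [-0.37323614 -0.45728936 -2.24790805]
[[0.9, -0.5, 4.8], [0.9, -0.5, 4.9], [0.9, -0.5, 4.9]] [[0.001, 0.001, -0.001], [0.001, 0.001, -0.001], [0.001, 0.001, -0.001]]
0.0365 [188. 249.]
0 [271. 290.]
-0.0365 [357. 331.]
-0.055 [401. 353.]
```

View pics/s11.png

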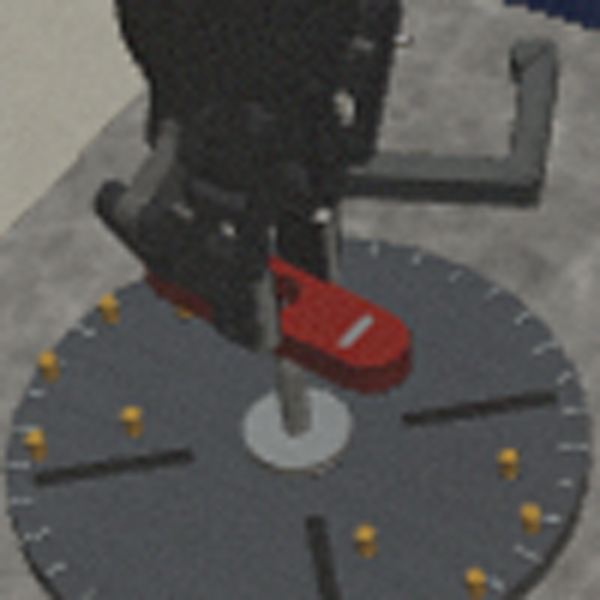

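The held strap's slot is at crop (357,332), exactly where I predicted. The washer is centred at (298,428), so the strap needs to move +4 mm in x and +1 mm in y. Correcting.

Call:
play_rows(
  offset=[
    [2,-0.5,3],
    [1.5,-0.5,3],
    [0.5,0,2],
    [0,0,0],
    [0,0,0],
  ],
  twist=[
    [0.001,0.002,0],
    [0.001,0.002,0],
    [0,0,0],
    [0,0,0],
    [0,0,0],
  ],
  hand=[0.15,0.15,0.15,0.15,0.15],
)

```text
time: 47.3
ee_pos: [0.4978, 0.1681, 0.0688]
ee_rot: [[0.995, -0.098, 0.002], [-0.098, -0.995, 0.0], [0.002, -0.0, -1.0]]
wrist_force: [1.6, -0.9, -2.1]
opening: 0.0264
```

```bash
python3 - <<'E'
from h import *
st=sense();print(st["ee_pos"],st["opening"],st["wrist_force"])
plan((496.5,168.7,50,-5.5,3))
E
```

```text
[0.49778777 0.16810743 0.06882749] 0.02636099690237193 [ 1.58186673 -0.92629077 -2.10352743]
[[-0.5, -0.2, 6.3], [-0.5, -0.2, 6.3], [-0.4, -0.2, 6.3]] [[-0.0, -0.001, -0.001], [-0.0, -0.001, -0.001], [-0.0, -0.001, -0.001]]
```

Call:
play_rows(
  offset=[
    [-1,-0.5,5],
    [-0.5,0,5],
    [0,0,5],
    [0,0,3],
    [0,0,0],
  ],
  twist=[
    [0,-0.001,0],
    [0,-0.001,0],
    [0,0,0],
    [0,0,0],
    [0,0,0],
  ],
  hand=[0.15,0.15,0.15,0.15,0.15],
)

```text
time: 47.8
ee_pos: [0.496, 0.1688, 0.049]
ee_rot: [[0.995, -0.098, -0.001], [-0.098, -0.995, 0.0], [-0.001, -0.0, -1.0]]
wrist_force: [-0.7, 0.2, -1.1]
opening: 0.0263
```

The stud has entered the hole (underside at 65 mm, no contact force). Continuing.

Call:
play_rows(
  offset=[
    [0,0,6],
    [0,0,6],
    [0,0,6],
    [0,0,5],
    [0,0,0],
  ],
  twist=[
    [0,0,0],
    [0,0,0],
    [0,0,0],
    [0,0,0],
    [0,0,0],
  ],
  hand=[0.15,0.15,0.15,0.15,0.15],
)

```text
time: 48.3
ee_pos: [0.4959, 0.1688, 0.0238]
ee_rot: [[0.995, -0.098, -0.001], [-0.098, -0.995, 0.0], [-0.001, 0.0, -1.0]]
wrist_force: [-0.8, -0.2, -1.4]
opening: 0.0263
```

Call:
play_rows(
  offset=[
    [0,0,3],
    [0,0,2],
    [0,0,1],
    [0,0,1],
    [0,0,0],
  ],
  twist=[
    [0,0,0],
    [0,0,0],
    [0,0,0],
    [0,0,0],
    [0,0,0],
  ],
  hand=[0.15,0.15,0.15,0.15,0.15],
)

```text
time: 48.8
ee_pos: [0.4963, 0.1689, 0.0167]
ee_rot: [[0.995, -0.098, -0.001], [-0.098, -0.995, 0.0], [-0.001, -0.0, -1.0]]
wrist_force: [-0.3, 1.0, -1.4]
opening: 0.0264
```

Call:
play_rows(
  offset=[
    [0,0,0.5],
    [0,0,0],
    [0,0,0],
    [0,0,0],
    [0,0,0],
  ],
  twist=[
    [0,0,0],
    [0,0,0],
    [0,0,0],
    [0,0,0],
    [0,0,0],
  ],
  hand=[0.15,0.15,0.5,0.5,0.5],
)

```text
time: 49.3
ee_pos: [0.4972, 0.1692, 0.017]
ee_rot: [[0.995, -0.098, 0.001], [-0.098, -0.995, 0.001], [0.001, -0.001, -1.0]]
wrist_force: [-0.1, -0.7, -0.3]
opening: 0.0428
```

Call:
play_rows(
  offset=[
    [0,0,-10],
    [0,0,-30],
    [0,0,-40],
    [0,0,-35],
    [0,0,0],
  ],
  twist=[
    [0,0,0],
    [0,0,0],
    [0,0,0],
    [0,0,0],
    [0,0,0],
  ],
  hand=[0.65,0.65,0.65,0.65,0.65],
)

```text
time: 49.8
ee_pos: [0.4965, 0.1689, 0.1376]
ee_rot: [[0.995, -0.098, -0.001], [-0.098, -0.995, 0.0], [-0.001, -0.0, -1.0]]
wrist_force: [0.5, 0.3, -0.6]
opening: 0.0556
```

```bash
python3 - <<'E'
from h import *
st=sense();print(st["ee_pos"],st["opening"],st["wrist_force"])
s=snapshot("scene")
for q in regions_of("scene","strap")[:1]:print(q["conf"],rect(wpts(s,q["region"],.040)))
for q in tip_of("scene","strap")[:1]:print(q["conf"],ray(s,q["uv"],.0325))
plan((389,-195,90,-5,13))
E
```

```text
[0.49650943 0.16894607 0.13763388] 0.05555419178870403 [ 0.4625736   0.32885261 -0.60795751]
0.82 (array([495.1, 170.7]), array([116.3,  40.3]), 84.9)
0.81 [0.50533316 0.17569735 0.0325    ]
[[-5.2, 28.6, 3.4], [-5.3, 28.6, 3.4], [-5.3, 28.6, 3.4], [-5.3, 28.5, 3.4], [-5.3, 28.5, 3.4]] [[0.0, 0.001, -0.001], [0.0, 0.001, -0.001], [0.0, 0.001, -0.001], [0.0, 0.001, -0.001], [0.0, 0.001, -0.001]]
[[-5.4, 28.5, 3.4], [-5.4, 28.5, 3.3], [-5.4, 28.5, 3.3], [-5.4, 28.5, 3.3], [-5.5, 28.5, 3.3]] [[0.0, 0.001, -0.001], [0.0, 0.001, -0.001], [0.0, 0.001, -0.001], [0.0, 0.001, -0.001], [0.0, 0.001, -0.001]]
[[-5.5, 28.5, 3.3], [-5.5, 28.5, 3.3], [-5.5, 28.5, 3.3]] [[0.0, 0.001, -0.001], [0.0, 0.001, -0.001], [0.0, 0.001, -0.001]]
```

The strap is on the stud, centre about (495,171) mm, yaw 84.9°. Now the knob.

Call:
play_rows(
  offset=[
    [-5,29,0],
    [-5,29,0],
    [-5,29,2],
    [-5,29,2],
    [-5,29,2],
  ],
  twist=[
    [0,0.001,0],
    [0,0.001,0],
    [0,0.001,0],
    [0,0.001,0],
    [0,0.001,0],
  ],
  hand=[0.85,0.85,0.85,0.85,0.85],
)

```text
time: 50.45
ee_pos: [0.4493, 0.0239, 0.1207]
ee_rot: [[0.996, -0.093, -0.013], [-0.093, -0.996, -0.004], [-0.012, 0.005, -1.0]]
wrist_force: [0.1, 0.1, 0.5]
opening: 0.0726
```

Call:
play_rows(
  offset=[
    [-5,29,3],
    [-5,29,3],
    [-5,29,3],
    [-5,29,3],
    [-5,29,3],
  ],
  twist=[
    [0,0.001,0],
    [0,0.001,0],
    [0,0.001,0],
    [0,0.001,0],
    [0,0.001,0],
  ],
  hand=[0.85,0.85,0.85,0.85,0.85],
)

```text
time: 50.95
ee_pos: [0.4024, -0.1227, 0.0996]
ee_rot: [[0.996, -0.092, -0.021], [-0.092, -0.996, -0.002], [-0.021, 0.004, -1.0]]
wrist_force: [0.7, 0.6, -0.6]
opening: 0.0723
```

Call:
play_rows(
  offset=[
    [-5,29,3],
    [-5,20,3],
    [0,0,0],
    [0,0,0],
  ],
  twist=[
    [0,0.001,0],
    [0,0.001,0],
    [0,0,0],
    [0,0,0],
  ],
  hand=[0.85,0.85,0.85,0.85],
)

```text
time: 51.35
ee_pos: [0.3816, -0.173, 0.0887]
ee_rot: [[0.995, -0.096, -0.029], [-0.096, -0.995, 0.002], [-0.029, 0.001, -1.0]]
wrist_force: [-0.1, 0.1, -1.0]
opening: 0.0725
```

```bash
python3 - <<'E'
from h import *
st=sense();print(st["ee_pos"],st["opening"],st["wrist_force"])
plan((389,-195,60,-5,4))
E
```

```text
[ 0.38156837 -0.17299929  0.0886796 ] 0.07252699738051169 [-0.09894397  0.14875192 -0.96898704]
[[2.6, 5.3, 7.1], [2.5, 5.3, 7.1], [2.5, 5.3, 7.1], [2.4, 5.3, 7.2]] [[0.0, 0.007, -0.002], [0.0, 0.007, -0.002], [0.0, 0.007, -0.002], [0.0, 0.007, -0.002]]
```

Call:
play_rows(
  offset=[
    [2,5,7],
    [2,5,7],
    [2,5,7],
    [2,5,7],
    [0,0,0],
  ],
  twist=[
    [0,0.007,-0.002],
    [0,0.007,-0.002],
    [0,0.007,-0.002],
    [0,0.007,-0.002],
    [0,0,0],
  ],
  hand=[0.85,0.85,0.85,0.85,0.85],
)

```text
time: 51.85
ee_pos: [0.3879, -0.1925, 0.0569]
ee_rot: [[0.996, -0.084, -0.001], [-0.084, -0.996, 0.0], [-0.001, -0.0, -1.0]]
wrist_force: [0.7, 0.1, 0.6]
opening: 0.0727
```

```bash
python3 - <<'E'
from h import *
st=sense();print(st["ee_pos"],st["opening"],st["wrist_force"])
plan((389,-195,10,-5,4))
E
```

```text
[ 0.38790715 -0.19245479  0.05694864] 0.07267905575484682 [0.7483903  0.11574322 0.55635429]
[[0.3, 0.6, 11.7], [0.3, 0.6, 11.7], [0.3, 0.6, 11.7], [0.3, 0.6, 11.7]] [[-0.0, 0.0, 0.001], [-0.0, 0.0, 0.001], [-0.0, 0.0, 0.001], [-0.0, 0.0, 0.001]]
```

Call:
play_rows(
  offset=[
    [0.5,0.5,15],
    [0.5,0.5,15],
    [0,0.5,15],
    [0,0.5,12],
    [0,0,6],
  ],
  twist=[
    [0,0,0],
    [0,0,0],
    [0,0,0],
    [0,0,0],
    [0,0,0],
  ],
  hand=[0.85,0.85,0.85,0.85,0.85],
)

```text
time: 52.35
ee_pos: [0.3904, -0.1952, -0.0076]
ee_rot: [[0.996, -0.084, 0.002], [-0.084, -0.996, -0.001], [0.002, 0.0, -1.0]]
wrist_force: [-0.4, -0.0, 0.6]
opening: 0.0726
```

Call:
play_rows(
  offset=[
    [0,0,3],
    [0,0,0],
    [0,0,0],
    [0,0,0],
    [0,0,0],
  ],
  twist=[
    [0,0,0],
    [0,0,0],
    [0,0,0],
    [0,0,0],
    [0,0,0],
  ],
  hand=[0.85,0.85,0.85,0.85,0.85],
)

```text
time: 52.85
ee_pos: [0.3909, -0.1953, -0.0101]
ee_rot: [[0.996, -0.084, 0.003], [-0.084, -0.996, -0.001], [0.003, 0.001, -1.0]]
wrist_force: [0.1, -0.1, 0.2]
opening: 0.0726
```

Call:
play_rows(
  offset=[
    [-1,0,2],
    [-1,0,2],
    [0,0,0],
    [0,0,0],
    [0,0,0],
  ],
  twist=[
    [0,-0.002,0],
    [0,-0.001,0],
    [0,0,0],
    [0,0,0],
    [0,0,0],
  ],
  hand=[0.85,0.85,0.85,0.35,0.35],
  grip_force=40,
)

```text
time: 53.35
ee_pos: [0.3892, -0.1953, -0.0137]
ee_rot: [[0.996, -0.084, 0.0], [-0.084, -0.996, -0.001], [0.001, 0.001, -1.0]]
wrist_force: [-2.9, 1.6, 18.6]
opening: 0.0455
```

Call:
play_rows(
  offset=[
    [0,0,0],
    [0,0,0],
    [0,0,0],
    [0,0,0],
    [0,0,0],
  ],
  twist=[
    [0,0,0],
    [0,0,0],
    [0,0,0],
    [0,0,0],
    [0,0,0],
  ],
  hand=[0.3,0.3,0.3,0.3,0.3],
)

```text
time: 53.85
ee_pos: [0.3892, -0.1953, -0.0135]
ee_rot: [[0.996, -0.084, 0.0], [-0.084, -0.996, -0.001], [0.001, 0.001, -1.0]]
wrist_force: [0.3, 0.6, 1.9]
opening: 0.0456
```

Call:
play_rows(
  offset=[
    [0,0,-5],
    [0,0,-20],
    [0,0,-35],
    [0,0,-40],
    [0,0,-30],
  ],
  twist=[
    [0,0,0],
    [0,0,0],
    [0,0,0],
    [0,0,0],
    [0,0,0],
  ],
  hand=[0.3,0.3,0.3,0.3,0.3],
)

```text
time: 54.35
ee_pos: [0.3858, -0.1935, 0.1177]
ee_rot: [[0.996, -0.084, -0.009], [-0.084, -0.996, 0.003], [-0.009, -0.003, -1.0]]
wrist_force: [1.0, -0.4, -0.8]
opening: 0.0453
```

Call:
play_rows(
  offset=[
    [0,0,0],
    [0,0,0],
  ],
  twist=[
    [0,0,0],
    [0,0,0],
  ],
  hand=[0.3,0.3],
)

```text
time: 54.55
ee_pos: [0.3881, -0.1946, 0.1219]
ee_rot: [[0.996, -0.084, -0.001], [-0.084, -0.996, -0.0], [-0.001, 0.0, -1.0]]
wrist_force: [-0.6, -0.2, -0.6]
opening: 0.045
```

```bash
python3 - <<'E'
from h import *
st=sense();print(st["ee_pos"],st["opening"],st["wrist_force"])
plan((495.9,170.3,110,-6,14))
E
```

```text
[ 0.38810227 -0.19462486  0.12194152] 0.045038586521114546 [-0.58038132 -0.2427604  -0.61910906]
[[5.5, -26.6, 0.8], [5.4, -26.6, 0.8], [5.4, -26.6, 0.8], [5.4, -26.6, 0.8], [5.3, -26.7, 0.8]] [[0.0, 0.0, 0.001], [0.0, 0.0, 0.001], [0.0, 0.0, 0.001], [0.0, 0.0, 0.001], [0.0, 0.0, 0.001]]
[[5.3, -26.7, 0.8], [5.2, -26.7, 0.8], [5.2, -26.7, 0.8], [5.2, -26.7, 0.8], [5.1, -26.7, 0.8]] [[0.0, 0.0, 0.001], [0.0, 0.0, 0.001], [0.0, 0.0, 0.001], [0.0, 0.0, 0.001], [0.0, 0.0, 0.001]]
[[5.1, -26.7, 0.8], [5.0, -26.7, 0.9], [5.0, -26.7, 0.9], [5.0, -26.7, 0.9]] [[0.0, 0.0, 0.001], [0.0, 0.0, 0.001], [0.0, 0.0, 0.001], [0.0, 0.0, 0.001]]
```

Call:
play_rows(
  offset=[
    [5,-27,0],
    [5,-27,0],
    [5,-27,0],
    [5,-27,0],
    [5,-27,0],
  ],
  twist=[
    [0,0,0.001],
    [0,0,0.001],
    [0,0,0.001],
    [0,0,0.001],
    [0,0,0.001],
  ],
  hand=[0.3,0.3,0.3,0.3,0.3],
)

```text
time: 55.05
ee_pos: [0.4222, -0.06, 0.117]
ee_rot: [[0.995, -0.095, -0.008], [-0.095, -0.995, 0.001], [-0.008, 0.0, -1.0]]
wrist_force: [0.2, 0.3, -0.5]
opening: 0.0454
```

Call:
play_rows(
  offset=[
    [5,-27,0],
    [5,-27,0],
    [5,-27,0],
    [5,-27,0],
    [5,-27,0],
  ],
  twist=[
    [0,0,0.001],
    [0,0,0.001],
    [0,0,0.001],
    [0,0,0.001],
    [0,0,0.001],
  ],
  hand=[0.3,0.3,0.3,0.3,0.3],
)

```text
time: 55.55
ee_pos: [0.4562, 0.0776, 0.1097]
ee_rot: [[0.995, -0.1, -0.02], [-0.1, -0.995, -0.0], [-0.02, 0.002, -1.0]]
wrist_force: [0.2, -1.4, -0.5]
opening: 0.0454
```

Call:
play_rows(
  offset=[
    [5,-27,0],
    [5,-24,0],
    [5,-18,0],
    [0,0,0],
    [0,0,0],
  ],
  twist=[
    [0,0,0.001],
    [0,0,0.001],
    [0,0,0.001],
    [0,0,0],
    [0,0,0],
  ],
  hand=[0.3,0.3,0.3,0.3,0.3],
)

```text
time: 56.05
ee_pos: [0.4746, 0.1494, 0.1017]
ee_rot: [[0.995, -0.099, -0.031], [-0.099, -0.995, -0.003], [-0.03, 0.006, -1.0]]
wrist_force: [-0.3, -0.6, -1.2]
opening: 0.0452
```

```bash
python3 - <<'E'
from h import *
st=sense();print(st["ee_pos"],st["opening"],st["wrist_force"])
plan((495.9,170.3,75,-6,4))
E
```

```text
[0.47463977 0.14936216 0.10167844] 0.045198666046536745 [-0.30208263 -0.61821983 -1.19812318]
[[5.0, -5.8, 6.5], [4.9, -5.8, 6.5], [4.9, -5.8, 6.6], [4.8, -5.8, 6.6]] [[0.002, 0.008, 0.001], [0.002, 0.008, 0.001], [0.002, 0.008, 0.001], [0.002, 0.008, 0.001]]
```

Call:
play_rows(
  offset=[
    [5,-6,6],
    [5,-6,6],
    [5,-6,7],
    [5,-5,7],
    [0,0,0],
  ],
  twist=[
    [0.001,0.008,0.001],
    [0.001,0.008,0.001],
    [0.001,0.008,0.001],
    [0.001,0.008,0.001],
    [0,0,0],
  ],
  hand=[0.3,0.3,0.3,0.3,0.3],
)

```text
time: 56.55
ee_pos: [0.4966, 0.169, 0.0712]
ee_rot: [[0.994, -0.106, 0.001], [-0.106, -0.994, -0.003], [0.002, 0.003, -1.0]]
wrist_force: [0.8, 0.1, -0.1]
opening: 0.045
```

Call:
play_rows(
  offset=[
    [0,0,0],
    [0,0,0],
  ],
  twist=[
    [0,0,0],
    [0,0,0],
  ],
  hand=[0.3,0.3],
)

```text
time: 56.75
ee_pos: [0.4963, 0.1688, 0.0708]
ee_rot: [[0.994, -0.106, 0.001], [-0.106, -0.994, -0.004], [0.001, 0.004, -1.0]]
wrist_force: [-0.2, -0.4, -0.3]
opening: 0.0453
```

```bash
python3 - <<'E'
from h import *
st=sense();P=np.array(st["ee_pos"]);print(P,st["opening"],st["wrist_force"])
plan((495.9,170.3,62,-6,3))
s=snapshot("scene");T=np.linalg.inv(s["world_from_camera"]);K=s["camera_matrix"]
zt=P[2]+.0165+.034
v=K@(T[:3,:3]@np.array([P[0],P[1],zt])+T[:3,3]);u=v[:2]/v[2]
def cap(im,u):
    g=cv2.cvtColor(im,cv2.COLOR_RGB2GRAY);x,y=int(u[0])-8,int(u[1])-8
    c=cv2.resize(g[y:y+17,x:x+17],None,fx=6,fy=6,interpolation=cv2.INTER_CUBIC)
    n,l,S,C=cv2.connectedComponentsWithStats((c>125).astype(np.uint8))
    return [(S[i,4],((C[i]+.5)/6-.5+[x,y]).round(2)) for i in range(1,n) if S[i,4]>150]
print("pred",u)
for a,q in cap(s["image"],u):print(a,q,ray(s,q,zt)[:2].round(4))
im0=cv2.cvtColor(cv2.imread("pics/scene0.png"),cv2.COLOR_BGR2RGB)
for a,q in cap(im0,(252,205.5)):print("start",a,q,ray(s,q,.082)[:2].round(4))
E
```

```text
[0.49633162 0.16879342 0.07077644] 0.0453241779572559 [-0.1735915  -0.42336096 -0.27206277]
[[-0.2, -0.5, 2.9], [-0.2, -0.5, 2.9], [-0.2, -0.5, 2.9]] [[0.001, -0.0, -0.001], [0.001, -0.0, -0.001], [0.001, -0.0, -0.001]]
pred [251.01777399 191.97111833]
1150 [250.84 191.69] [0.4969 0.1695]
start 1256 [251.5  204.46] [0.4971 0.1726]
```

Call:
play_rows(
  offset=[
    [-0.3,-1,3],
    [0,-0.8,3],
    [0,0,2],
    [0,0,0],
    [0,0,0],
  ],
  twist=[
    [0.002,0,0],
    [0.002,0,0],
    [0,0,0],
    [0,0,0],
    [0,0,0],
  ],
  hand=[0.3,0.3,0.3,0.3,0.3],
)

```text
time: 57.3
ee_pos: [0.4964, 0.1706, 0.0629]
ee_rot: [[0.994, -0.106, 0.002], [-0.106, -0.994, 0.001], [0.002, -0.001, -1.0]]
wrist_force: [0.4, 0.9, -1.2]
opening: 0.0452
```

Call:
play_rows(
  offset=[
    [0,0,3],
    [0,0,3],
    [0,0,3],
    [0,0,0],
    [0,0,0],
  ],
  twist=[
    [0,0,0],
    [0,0,0],
    [0,0,0],
    [0,0,0],
    [0,0,0],
  ],
  hand=[0.3,0.3,0.3,0.3,0.3],
)

```text
time: 57.8
ee_pos: [0.4964, 0.1706, 0.053]
ee_rot: [[0.994, -0.106, 0.002], [-0.106, -0.994, 0.001], [0.002, -0.001, -1.0]]
wrist_force: [0.1, -0.3, -0.6]
opening: 0.0451
```

Underside at 69.5 mm, already below the stud tip and force-free. Continuing down.

Call:
play_rows(
  offset=[
    [0,0,4],
    [0,0,4],
    [0,0,4],
    [0,0,2],
    [0,0,0],
  ],
  twist=[
    [0,0,0],
    [0,0,0],
    [0,0,0],
    [0,0,0],
    [0,0,0],
  ],
  hand=[0.3,0.3,0.3,0.3,0.3],
)

```text
time: 58.3
ee_pos: [0.4964, 0.1706, 0.0377]
ee_rot: [[0.994, -0.107, 0.002], [-0.107, -0.994, 0.001], [0.002, -0.001, -1.0]]
wrist_force: [-0.3, 0.5, 0.3]
opening: 0.0453
```

Call:
play_rows(
  offset=[
    [0,0,3],
    [0,0,2],
    [0,0,1],
    [0,0,1],
    [0,0,0],
  ],
  twist=[
    [0,0,0],
    [0,0,0],
    [0,0,0],
    [0,0,0],
    [0,0,0],
  ],
  hand=[0.3,0.3,0.3,0.3,0.3],
)

```text
time: 58.8
ee_pos: [0.4965, 0.1706, 0.0301]
ee_rot: [[0.994, -0.106, 0.002], [-0.106, -0.994, 0.001], [0.002, -0.001, -1.0]]
wrist_force: [-0.4, 0.1, -1.6]
opening: 0.0454
```

Expected seating height (30 mm) reached. Release and retreat, then the final look.

Call:
play_rows(
  offset=[
    [0,0,0.5],
    [0,0,0],
    [0,0,0],
    [0,0,0],
    [0,0,0],
  ],
  twist=[
    [0,0,0],
    [0,0,0],
    [0,0,0],
    [0,0,0],
    [0,0,0],
  ],
  hand=[0.3,0.3,0.85,0.85,0.85],
)

```text
time: 59.3
ee_pos: [0.497, 0.1708, 0.0303]
ee_rot: [[0.994, -0.106, 0.003], [-0.106, -0.994, 0.001], [0.003, -0.002, -1.0]]
wrist_force: [0.3, -0.1, -0.1]
opening: 0.0725
```

Call:
play_rows(
  offset=[
    [0,0,-8],
    [0,0,-25],
    [0,0,-40],
    [0,0,-40],
    [0,0,-30],
  ],
  twist=[
    [0,0,0],
    [0,0,0],
    [0,0,0],
    [0,0,0],
    [0,0,0],
  ],
  hand=[0.85,0.85,0.85,0.85,0.85],
)

```text
time: 59.8
ee_pos: [0.4933, 0.1695, 0.1754]
ee_rot: [[0.994, -0.106, -0.006], [-0.107, -0.994, -0.002], [-0.006, 0.002, -1.0]]
wrist_force: [0.4, -1.0, -0.1]
opening: 0.0725
```

Call:
play_rows(
  offset=[
    [0,0,0],
    [0,0,0],
  ],
  twist=[
    [0,0,0],
    [0,0,0],
  ],
  hand=[0.85,0.85],
)

```text
time: 60.0
ee_pos: [0.4959, 0.1704, 0.181]
ee_rot: [[0.994, -0.107, 0.002], [-0.107, -0.994, 0.001], [0.002, -0.001, -1.0]]
wrist_force: [-0.2, 0.7, 0.2]
opening: 0.0726
```

```bash
python3 - <<'E'
from h import *
st=sense();print(st["ee_pos"],st["wrist_force"])
s=snapshot("scene");save(s,"f12.png",(190,170,480,390),2.7)
E
```

```text
[0.49585326 0.1703783  0.18104114] [-0.20113877  0.74747827  0.16917883]
```

View pics/f12.png

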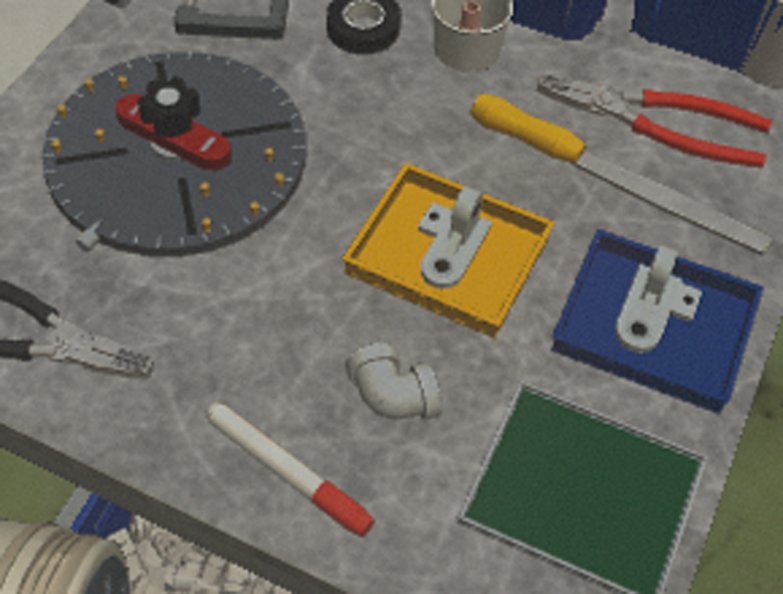

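The final view shows the knob (168,97) seated on the strap on the stud. The right bracket lies flat in the yellow tray (445,250), the left one flat in the blue tray (645,310), and the parts tray is empty. Handing in.

```bash
python3 -c "
from workcell import *
print(sense()['wrist_force']);print(hand_in())"
```

```text
[0.94871284 0.6076849  0.61806357]
the job is handed in; nothing more can be done
None
```

The job is done and handed in at about 60 s of robot time, in the order asked. The knob and then the strap went into the green parts tray. The left bracket went into the blue tray and the right one into the yellow. Then the strap went back over the stud, and the knob on top of it.

- **Final check:** the last picture shows the strap lying across both nests with the knob upright on it. Both brackets lie flat in their own trays, the parts tray is empty, and the gripper is clear. The strap measured about (495, 171) mm at 84.9° yaw, against about 84.5° for the table. The knob was released at its expected seating height.
- **Failed first grip:** my first try at the knob closed above it, because the fingertips sat about 20–33 mm behind the reported TCP. The wrist force reached about 50 N, and part of that was the fingers pressing down on the knob. That may count against the 40 N pressing limit if it covers the fingers. The knob stayed seated, and I re-gripped it lower.
- **Measurements that disagreed:** the two cameras' estimates differed by up to about 10 mm in places. I settled these with colour fits for the trays and by comparing positions within one camera for the fits.

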